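Unlock the grinding carrier and bundle the corner guards on it

ROBOT

A 6-joint arm with a two-finger parallel gripper is mounted at the origin on the work surface. World frame = base frame: x ahead of the robot, y to its left, z up, the work surface at z = 0. Lengths are in m, angles in rad, forces in N, time in s.
With the tool pointing down it reaches from about 0.25 to 0.775 m from the base axis. Payload 8.9 kg.
Tool frame: the origin (TCP) lies midway between the tips of the shut fingers; the grasp point (between the pads) lies 19 mm behind it; z points along the fingers, x is the direction in which the jaws open and shut, and the axes are right-handed (so a half turn about z gives the same grasp; the last joint's range is limited). The gripper opens to 85 mm and grips with 20 to 120 N. Pads are 22 mm wide; open, the fingers measure 114 mm over their backs; the gripper's body (76 mm by 85 mm) begins 54 mm behind the grasp point. The pads swing forward as they close: fully open they stand 13 mm farther back than shut.
Start: joints at [1.159, 0.291, -0.153, 1.127, 0, 1.431], TCP at [0.141, 0.506, 0.231] pointing down, gripper open.
Joint ranges: [-2.52, 2.52], [-0.91, 1.74], [-1.3, 1.37], [-1.96, 2.02], [-1.52, 1.47], [-3.14, 3.14]. Speed limits (rad/s): [2.22, 2.22, 2.79, 3.14, 3.14, 3.14].

INTERFACE

Orientations are given as a unit quaternion [x, y, z, w].
In Python, from plant import robot, eyes, order gives the robot as it stands.
- The arm moves only by the shell command python3 -m pendant 'ROWS' [FORCE]. ROWS is JSON, one flat list of numbers, 7 for each row, row after row: the shift along the tool's x, y, z in cm, then the turn, a rotation vector about the tool's x, y, z in degrees, then the closure, from 0 (fully open) to 1 (shut). A call has 1 to 12 rows; each row shifts and turns the pose as measured when the row begins, along the tool's axes as they then stand; what a row does not reach is not made up. A row lasts 1/10 s, in which the tool goes at most 50 mm and 8.59 degrees, less where a joint would pass 70% of its speed; a pose out of reach is approached as far as the arm can. A call with a gripper value outside its range is refused whole. The fingers move at their own pace and stop on an object; FORCE is the grip in N (left out, the last holds). Time passes only in rows, so rows that do not move let the fingers close. It gives the time, the measured TCP pose, the force and the opening at its end, in the units of the state.
- robot.sense(): the state, without advancing time (a new reading comes with each control period).
- eyes.camera(name): name is "scene" or "top"; returns the picture (420x560x3 uint8, red, green, blue); there is no depth.
- eyes.get_calibration(name): a dict with "camera_matrix" (3x3 intrinsics, pixels), "dist_coeffs" ([k1, k2, p1, p2, k3] as OpenCV has them; the pictures are not rectified), "xyz" and "rotation" of the camera in the world. Camera axes: x right, y up, looking along -z (the intrinsics and any distortion apply to the point x, -y, -z); pixel columns grow to the right and rows downward; lengths in m; the calibration is good to about 2 mm. A picture is of the moment at which its call begins. get_calibration takes no time and is no camera call.
- order.hand_in(): hands the job in, once; it reports no verdict.
The state is a dict: "time": time; "qpos": joint angles; "dq": joint speeds; "joint_torque": joint torques, N m; "tool_pos": TCP position; "ee_rot": TCP orientation; "contact_force": force on the tool from outside, world axes, zero at the start; "ft_torque": the same for the moment, N m; "width": finger opening in m.
Only numpy, scipy, OpenCV 4.12 (cv2) and the standard library are available. Lean on these libraries where they do the work, as an engineer would, in place of code of your own. Each camera call takes 0.05 s, during which the arm holds its last target. There are 200 camera calls.

TASK

The batch is ground: pull back the sprung collar on the grinder's tool socket so that the carrier comes free, draw the carrier out and stand it on the plywood packing board, ridge up and well inside the board's edges. Then nest every loose corner guard on it, one over another like roof tiles on a ridge, snug down with legs parallel and ends lined up with the carrier's angle section, and leave the other things on the bench where they are.

Things in the scene. Friction and masses are not known exactly. Their poses are not given: they have to be found in the camera images.
- grinder: belt grinder fixed to the bench, with a level quick-release tool socket (axis 84 mm above the bench). Origin on the bench below the socket's mouth; z up; the tool is drawn out along -x; the black arm block (75 mm on, 116 mm high) and pillar (175 mm on, tall) stand to +x. A fixed ledge 24 mm wide, top 60 mm above the bench, reaches 90 mm out from the mouth under the carrier and bears it.
- collar_mid (a point): centre (on the axis) of the sprung collar, a ribbed steel sleeve 46 mm in diameter and 40 mm long round the socket, its front end flush with the socket's mouth at rest. Axes as the grinder's. Grip it across its diameter from above.
- collar (a joint): draw of the collar along the grinder's +x, m: 0 at rest, stop at 0.018; sprung home (6 N to 11 N, up to 10 N more to free the latch). Past 0.014 the latch frees and an ejector pushes the carrier 25 mm out along -x (hold half a second); the collar may then be let go: about 21 mm of shank stay in the socket, to be drawn out. If the carrier has not come, pull again.
- carrier: dark steel, 0.35 kg, flat foot. Along x: angle section, ridge up (two 50 mm legs, 5 mm thick, ridge 38.9 mm above foot), x -25 to 25 mm; foot strap 30 wide, 8 thick; grip block x 66 to 104, 30 wide, 42 high; 20 mm square shank x 104 to 154, centre 24 above foot. Origin at foot level under the angle's middle. Locked: origin 108 mm out from the mouth, foot 60 mm up, axes as the grinder's.
- carrier_grip (a point): point in the middle of the carrier's grip block, 26 mm above its foot, 85 mm along x from its origin; grip across y (30 mm).
- carrier_mid (a point): point midway along the carrier, at foot level, 60 mm along x from its origin.
- board: plywood packing board fixed to the bench, 220 mm (its x) by 180 mm (its y), 12 mm thick. Origin on the bench under its centre; z up; its top is at z = 12 mm.
- guard0: steel corner guard, 60 mm of angle: two 50 mm legs, 5 mm thick, at 90 degrees, ridge up. 0.2 kg, 71 mm wide (y), ridge 38.9 mm high. Origin at foot level under its middle; x along the ridge (ends alike), z up. Grip over the two end faces (60 mm along x). Nested, it stands 7.07 mm above the carrier or guard below. Four to six are present; absent ones read None from the start.
- guard1: steel corner guard, 60 mm of angle: two 50 mm legs, 5 mm thick, at 90 degrees, ridge up. 0.2 kg, 71 mm wide (y), ridge 38.9 mm high. Origin at foot level under its middle; x along the ridge (ends alike), z up. Grip over the two end faces (60 mm along x). Nested, it stands 7.07 mm above the carrier or guard below. Four to six are present; absent ones read None from the start.
- guard2: steel corner guard, 60 mm of angle: two 50 mm legs, 5 mm thick, at 90 degrees, ridge up. 0.2 kg, 71 mm wide (y), ridge 38.9 mm high. Origin at foot level under its middle; x along the ridge (ends alike), z up. Grip over the two end faces (60 mm along x). Nested, it stands 7.07 mm above the carrier or guard below. Four to six are present; absent ones read None from the start.
- guard3: steel corner guard, 60 mm of angle: two 50 mm legs, 5 mm thick, at 90 degrees, ridge up. 0.2 kg, 71 mm wide (y), ridge 38.9 mm high. Origin at foot level under its middle; x along the ridge (ends alike), z up. Grip over the two end faces (60 mm along x). Nested, it stands 7.07 mm above the carrier or guard below. Four to six are present; absent ones read None from the start.
- guard4: steel corner guard, 60 mm of angle: two 50 mm legs, 5 mm thick, at 90 degrees, ridge up. 0.2 kg, 71 mm wide (y), ridge 38.9 mm high. Origin at foot level under its middle; x along the ridge (ends alike), z up. Grip over the two end faces (60 mm along x). Nested, it stands 7.07 mm above the carrier or guard below. Four to six are present; absent ones read None from the start.
- guard5: steel corner guard, 60 mm of angle: two 50 mm legs, 5 mm thick, at 90 degrees, ridge up. 0.2 kg, 71 mm wide (y), ridge 38.9 mm high. Origin at foot level under its middle; x along the ridge (ends alike), z up. Grip over the two end faces (60 mm along x). Nested, it stands 7.07 mm above the carrier or guard below. Four to six are present; absent ones read None from the start.
- sanding_block: loose cork sanding block, 65 x 40 x 30 mm; not part of the job, leave it in place. Origin under it.
- spray_can: round can with a cap, 64 mm diameter, 120 mm tall; not part of the job, leave it in place. Origin under it.
- jar: glass jar, 70 mm diameter, 60 mm tall; not part of the job, leave it in place. Origin under it.
- tape: black rubber-tape roll lying flat, 70 mm diameter, 30 mm tall; not part of the job, leave it in place. Origin under it.
- wrench: wrench, 180 mm long, lying flat; not part of the job, leave it in place. Origin under it.
- brush: brush, 170 mm long, lying flat; not part of the job, leave it in place. Origin under it.
Not all that is in view belongs to the job. Leave any purple look-alike of the carrier alone.

How it is judged:
On the way, in this order (a step that is already met when the one before it is completed fails the run):
1. the collar is pulled back (value of joint collar above 0.012 m), for 0.1 s.
2. the carrier has been drawn out of the socket (distance between carrier and grinder above 0.19 m), for 0.1 s.
3. the carrier stands on the packing board, let go (z of carrier in the frame of board between 0.009 and 0.016 m and angle between carrier's own z axis and vertical below 0.06 rad and x of carrier_mid in the frame of board between -0.09 and 0.09 m and y of carrier_mid in the frame of board between -0.07 and 0.07 m and linear speed of carrier below 0.02 m/s and contact force between the fingers and carrier below 0.2 N), for 0.2 s.
At the end, for the whole second after the job is handed in: Carrier upright, at rest on the board, mid point within 90 x 70 mm of its centre. Every guard present nested on it: parallel within 0.1 rad, within 5 mm sideways, 12 mm endways, upright within 0.12 rad, at a nested height (7.07 mm per guard) within 2.8 mm (z of carrier in the frame of board between 0.009 and 0.016 m and angle between carrier's own z axis and vertical below 0.06 rad and x of carrier_mid in the frame of board between -0.09 and 0.09 m and y of carrier_mid in the frame of board between -0.07 and 0.07 m and linear speed of each of carrier, guard0, guard1, guard2, guard3, guard4, guard5 below 0.02 m/s and x of guard0 in the frame of carrier between -0.012 and 0.012 m and y of guard0 in the frame of carrier between -0.005 and 0.005 m and angle between the x axis of each of guard0, guard1, guard2, guard3, guard4, guard5 and the x axis of carrier, either way round below 0.1 rad and angle between each of guard0, guard1, guard2, guard3, guard4, guard5's own z axis and vertical below 0.12 rad and (z of guard0 in the frame of carrier between 0.00427 and 0.00987 m or z of guard0 in the frame of carrier between 0.01134 and 0.01694 m or z of guard0 in the frame of carrier between 0.01841 and 0.02401 m or z of guard0 in the frame of carrier between 0.02548 and 0.03108 m or z of guard0 in the frame of carrier between 0.03255 and 0.03815 m or z of guard0 in the frame of carrier between 0.03962 and 0.04522 m) and x of guard1 in the frame of carrier between -0.012 and 0.012 m and y of guard1 in the frame of carrier between -0.005 and 0.005 m and (z of guard1 in the frame of carrier between 0.00427 and 0.00987 m or z of guard1 in the frame of carrier between 0.01134 and 0.01694 m or z of guard1 in the frame of carrier between 0.01841 and 0.02401 m or z of guard1 in the frame of carrier between 0.02548 and 0.03108 m or z of guard1 in the frame of carrier between 0.03255 and 0.03815 m or z of guard1 in the frame of carrier between 0.03962 and 0.04522 m) and x of guard2 in the frame of carrier between -0.012 and 0.012 m and y of guard2 in the frame of carrier between -0.005 and 0.005 m and (z of guard2 in the frame of carrier between 0.00427 and 0.00987 m or z of guard2 in the frame of carrier between 0.01134 and 0.01694 m or z of guard2 in the frame of carrier between 0.01841 and 0.02401 m or z of guard2 in the frame of carrier between 0.02548 and 0.03108 m or z of guard2 in the frame of carrier between 0.03255 and 0.03815 m or z of guard2 in the frame of carrier between 0.03962 and 0.04522 m) and x of guard3 in the frame of carrier between -0.012 and 0.012 m and y of guard3 in the frame of carrier between -0.005 and 0.005 m and (z of guard3 in the frame of carrier between 0.00427 and 0.00987 m or z of guard3 in the frame of carrier between 0.01134 and 0.01694 m or z of guard3 in the frame of carrier between 0.01841 and 0.02401 m or z of guard3 in the frame of carrier between 0.02548 and 0.03108 m or z of guard3 in the frame of carrier between 0.03255 and 0.03815 m or z of guard3 in the frame of carrier between 0.03962 and 0.04522 m) and x of guard4 in the frame of carrier between -0.012 and 0.012 m and y of guard4 in the frame of carrier between -0.005 and 0.005 m and (z of guard4 in the frame of carrier between 0.00427 and 0.00987 m or z of guard4 in the frame of carrier between 0.01134 and 0.01694 m or z of guard4 in the frame of carrier between 0.01841 and 0.02401 m or z of guard4 in the frame of carrier between 0.02548 and 0.03108 m or z of guard4 in the frame of carrier between 0.03255 and 0.03815 m or z of guard4 in the frame of carrier between 0.03962 and 0.04522 m) and x of guard5 in the frame of carrier between -0.012 and 0.012 m and y of guard5 in the frame of carrier between -0.005 and 0.005 m and (z of guard5 in the frame of carrier between 0.00427 and 0.00987 m or z of guard5 in the frame of carrier between 0.01134 and 0.01694 m or z of guard5 in the frame of carrier between 0.01841 and 0.02401 m or z of guard5 in the frame of carrier between 0.02548 and 0.03108 m or z of guard5 in the frame of carrier between 0.03255 and 0.03815 m or z of guard5 in the frame of carrier between 0.03962 and 0.04522 m)); the robot touches nothing.
It fails at once if another thing on the bench is moved more than 40 mm (distance of any of sanding_block, spray_can, jar, tape, wrench, brush from where it was at the start of the episode above 0.04 m).
Of guard0, guard1, guard2, guard3, guard4, guard5 only 4 to 6 are there at a start; the rules pass over those that are not, and their reading is None.
At some moment in a run one of guard0, guard1, guard2, guard3, guard4, guard5 may be knocked a few centimetres aside while the robot is not near it.
It also fails if it takes over 210 s, if anything falls off the work surface, if the arm or the gripper's body presses on something with over 40 N, if the wrist force passes 120 N, or if a joint passes its speed limit or range.

## Working session

There is one attempt and no reset: what is moved stays moved. The work goes in short steps, Python scripts to look and compute and a shell command to move; the robot and the scene stay as the last step left them, time stands still between calls to the robot, and variables do not carry over. Pictures are saved under pics/ and viewed, about 12 in all and at most 16, crops included, and the job is handed in when it is done.

```bash
ls; mkdir -p pics
cat > h.py <<'E'
import numpy as np, cv2
from scipy.spatial.transform import Rotation as R
from plant import robot, eyes, order
def cal(n):
    c=eyes.get_calibration(n); r=np.array(c["rotation"],float)
    r=R.from_quat(r).as_matrix() if r.shape==(4,) else r
    return np.array(c["camera_matrix"]),np.array(c["dist_coeffs"]),np.array(c["xyz"]),r
def px2w(n,uv,z):
    K,d,t,r=cal(n); uv=np.array(uv,float).reshape(-1,1,2)
    p=cv2.undistortPoints(uv,K,d).reshape(-1,2)
    v=np.c_[p[:,0],-p[:,1],-np.ones(len(p))]@r.T
    z=np.broadcast_to(np.array(z,float),(len(p),))
    return t+v*((z-t[2])/v[:,2])[:,None]
def w2px(n,P):
    K,d,t,r=cal(n); q=(np.array(P,float).reshape(-1,3)-t)@r; q=q*[1,-1,-1]
    return cv2.projectPoints(q,np.zeros(3),np.zeros(3),K,d)[0].reshape(-1,2)
def snap(n,name,crop=None,s=1):
    im=eyes.camera(n)[:,:,::-1]
    if crop: a,b,c,e=crop; im=im[b:e,a:c]
    cv2.imwrite("pics/"+name,cv2.resize(im,None,fx=s,fy=s,interpolation=cv2.INTER_CUBIC))
def togo(target,yaw):
    """tool-frame shift cm and turn deg to reach target TCP, tool down with tool x at world yaw(deg)"""
    s=robot.sense(); q=R.from_quat(s["ee_rot"]); 
    out=[]
    for y in (yaw,yaw+180):
        T=R.from_matrix(np.array([[np.cos(a:=np.radians(y)),np.sin(a),0],[np.sin(a),-np.cos(a),0],[0,0,-1]]))
        out.append((q.inv()*T).as_rotvec(degrees=True))
    rv=min(out,key=np.linalg.norm)
    print("shift cm",np.round(q.inv().apply(np.array(target)-s["tool_pos"])*100,2),"turn",np.round(rv,2),"j6",round(s["qpos"][5],2),"t",s["time"])
def st():
    s=robot.sense(); print(s["time"],np.round(s["tool_pos"],4),np.round(R.from_quat(s["ee_rot"]).as_matrix(),3).tolist(),np.round(s["contact_force"],1),s["width"],np.round(s["qpos"],2))
E
python3 - <<'E'
from h import *
snap("top","t0.png",None,1.42);snap("scene","s0.png",None,1.42)
for n in("top","scene"): print(cal(n)[2],cal(n)[3].round(2).tolist())
st()
E
```

```text
pics
[0.28686328 0.0052607  1.45051167] [[-0.01, 0.98, -0.19], [-1.0, -0.01, -0.01], [-0.01, 0.19, 0.98]]
[1.13477124 0.30187092 1.19608054] [[-0.4, -0.79, 0.46], [0.91, -0.34, 0.21], [-0.01, 0.51, 0.86]]
0.1 [0.1413 0.5052 0.2308] [[0.269, 0.963, -0.0], [0.963, -0.269, -0.001], [-0.001, -0.0, -1.0]] [-0.6 -0.5  0.3] 0.08547167325044597 [ 1.16  0.29 -0.15  1.13 -0.    1.43]
```

View pics/t0.png

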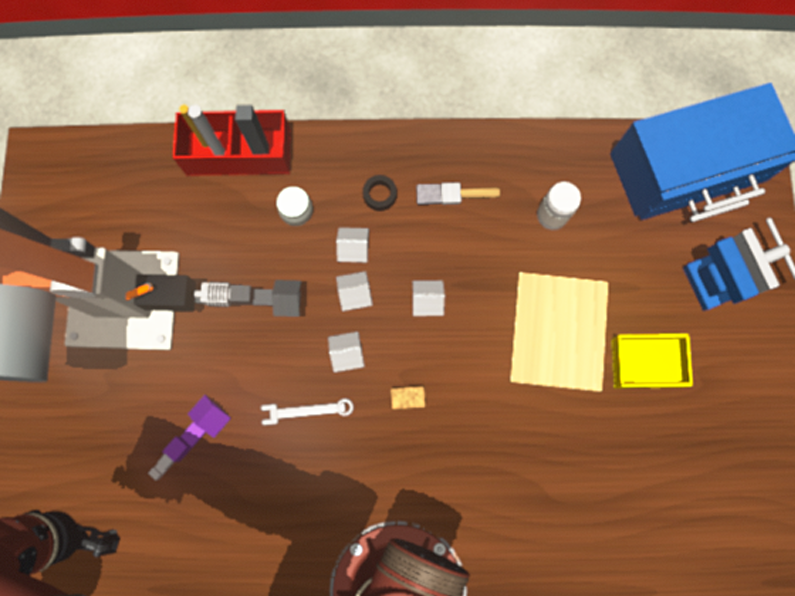

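View pics/s0.png

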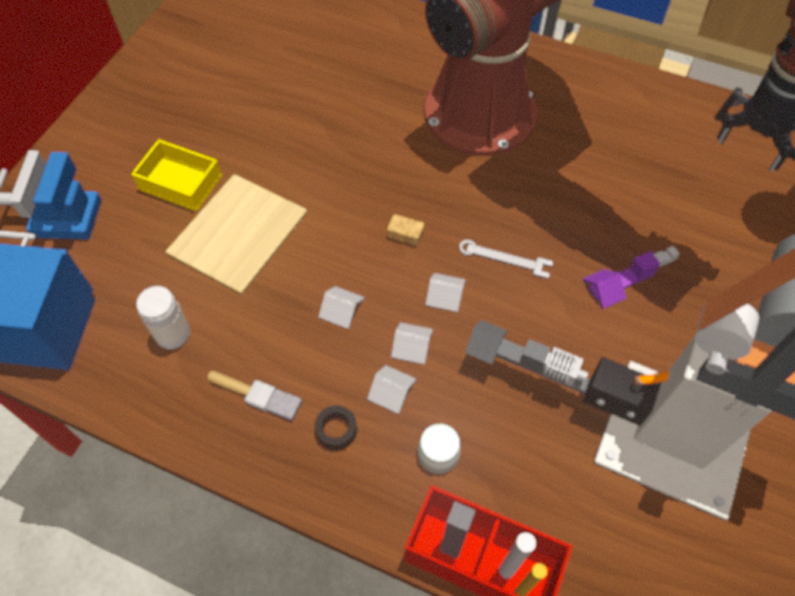

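Top view (1.42x): grinder at left with the dark carrier (ridge block about (288,298), socket/collar about (214,293)). The purple look-alike at (190,435) is not on the grinder, so I leave it. There are four guards at (352,245), (354,291), (429,298) and (346,352). The board corners are (519,273), (608,281), (603,391) and (511,381). I'll enlarge these to confirm.

Run:
```python
from h import *
snap("top","t1.png",(85,145,325,275),3.3);snap("scene","s1.png",(215,170,475,300),3.05)
c=px2w("top",np.array([(519,273),(608,281),(603,391),(511,381)])/1.42,.012);print(c.round(4),c.mean(0),np.linalg.norm(np.diff(c,axis=0),axis=1))
c=px2w("scene",np.array([(236,176),(306,211),(241,290),(167,250)])/1.42,.012);print(c.round(4),c.mean(0),np.linalg.norm(np.diff(c,axis=0),axis=1))
```

```text
[[ 0.6094 -0.2484  0.012 ]
 [ 0.5918 -0.4282  0.012 ]
 [ 0.3716 -0.4052  0.012 ]
 [ 0.3933 -0.2245  0.012 ]] [ 0.4915063  -0.32658538  0.012     ] [0.18062599 0.22138967 0.18203715]
[[ 0.3763 -0.3938  0.012 ]
 [ 0.3986 -0.2208  0.012 ]
 [ 0.6096 -0.2484  0.012 ]
 [ 0.5886 -0.4248  0.012 ]] [ 0.49327959 -0.32194836  0.012     ] [0.17448463 0.21285993 0.17760808]
```

View pics/t1.png

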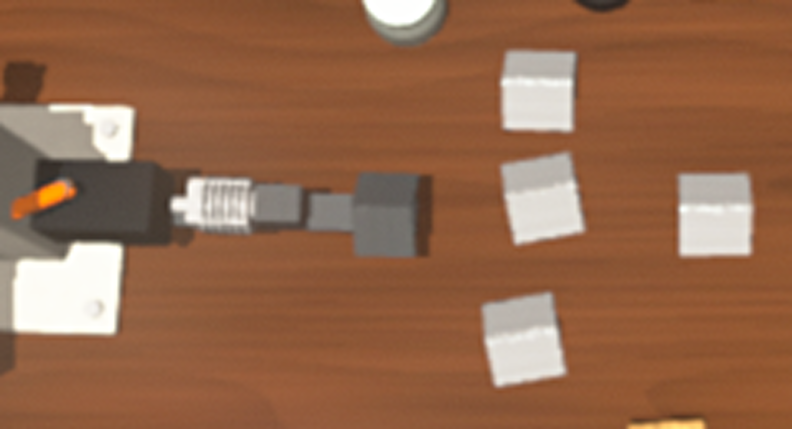

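View pics/s1.png

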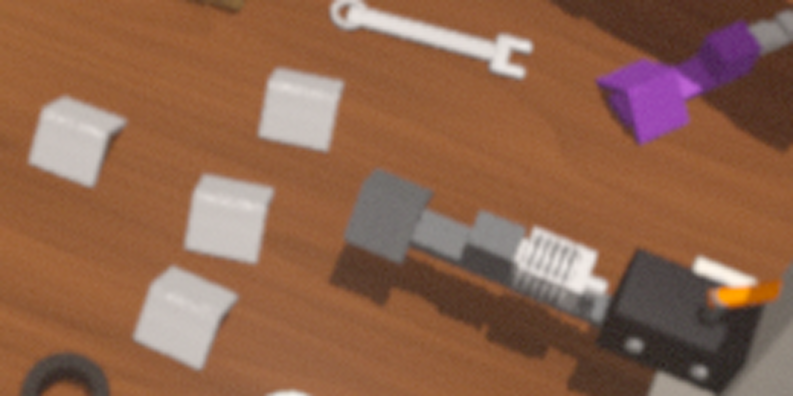

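```bash
cat > g.py <<'E'
from h import *
def T(p): return np.array(p)/3.3+[85,145]
G={'A':[(503,52),(576,51),(574,131),(502,127),(502,80),(575,84)],'B':[(502,166),(570,153),(584,233),(515,244),(507,195),(576,184)],
'C':[(679,174),(750,173),(751,256),(679,255),(679,206),(751,209)],'D':[(483,306),(551,293),(566,374),(495,386),(488,340),(556,329)]}
for k,v in G.items():
    f=px2w("top",T(v[:4]),.0035); r=px2w("top",T(v[4:]),.0389)
    d=r[0]-r[1]; df=f[0]+f[3]-f[1]-f[2]
    print(k,"feet mid",f.mean(0).round(4),"ridge mid",r.mean(0).round(4),"yaw",np.degrees(np.arctan2(d[1],d[0])).round(1),np.degrees(np.arctan2(df[1],df[0])).round(1),"len",np.linalg.norm(d).round(4),"wid",np.linalg.norm(f[0]-f[3]).round(4),np.linalg.norm(f[1]-f[2]).round(4))
def pr(n,p,z,f=T): print(n,px2w("top",f(p),z).round(4).tolist())
pr("angle feet TL TR BR BL",[(357,172),(417,174),(417,256),(356,255)],.0635)
pr("ridge",[(357,208),(417,212)],.0989)
pr("block top",[(258,184),(303,185),(301,224),(256,222)],.102)
pr("collar sides",[(188,180),(252,181),(250,234),(187,228)],.084)
S=lambda p:np.array(p)/3.05+[215,170]
print("scene block top",px2w("scene",S([(484,210),(526,226),(511,263),(466,246)]),.102).round(4).tolist())
print("scene angle ridge",px2w("scene",S([(375,170),(432,190)]),.0989).round(4).tolist())
E
python3 g.py
```

```text
A feet mid [0.6731 0.0866 0.0035] ridge mid [0.6708 0.0849 0.0389] yaw 86.2 88.3 len 0.0627 wid 0.0679 0.0724
B feet mid [0.5759 0.0829 0.0035] ridge mid [0.5769 0.082  0.0389] yaw 98.8 99.7 len 0.059 wid 0.0698 0.0717
C feet mid [ 0.5611 -0.0656  0.0035] ridge mid [ 0.5602 -0.0642  0.0389] yaw 87.1 89.6 len 0.0607 wid 0.0711 0.0729
D feet mid [0.4537 0.0989 0.0035] ridge mid [0.4539 0.098  0.0389] yaw 98.9 99.9 len 0.0573 wid 0.0694 0.0707
angle feet TL TR BR BL [[0.588, 0.2349, 0.0635], [0.5859, 0.1846, 0.0635], [0.5166, 0.1835, 0.0635], [0.5178, 0.2342, 0.0635]]
ridge [[0.5505, 0.2284, 0.0989], [0.5468, 0.1795, 0.0989]]
block top [[0.5704, 0.3094, 0.102], [0.5693, 0.2724, 0.102], [0.5371, 0.2731, 0.102], [0.539, 0.31, 0.102]]
collar sides [[0.5781, 0.3721, 0.084], [0.5768, 0.3185, 0.084], [0.5324, 0.3187, 0.084], [0.5378, 0.3712, 0.084]]
scene block top [[0.5405, 0.2799, 0.102], [0.5407, 0.3137, 0.102], [0.575, 0.3128, 0.102], [0.5751, 0.277, 0.102]]
scene angle ridge [[0.5395, 0.1905, 0.0989], [0.5384, 0.2373, 0.0989]]
```

```bash
python3 -m pendant '[0,0,0,0,0,8.5,0, 0,0,0,0,0,8.5,0, 0,0,0,0,0,8.5,0, 0,0,0,0,0,8.5,0, 0,0,0,0,0,8.5,0, 0,0,0,0,0,8.5,0, 0,0,0,0,0,8.5,0, 0,0,0,0,0,8.5,0, 0,0,0,0,0,8.5,0]' 60; python3 -c "
from h import *
togo([.557,.336,.2],-2.5)"
```

```text
time: 1.1
tool_pos: [0.1408, 0.5042, 0.2293]
ee_rot: [1.0, -0.028, -0.001, 0.002]
contact_force: [0.2, 0.9, 0.3]
width: 0.0852
shift cm [42.49 14.47  2.92] turn [ 0.24  0.09 -0.68] j6 2.79 t 1.1
```

```bash
python3 -m pendant '[2,4.5,0,0,0,0,0, 2,4.5,0,0,0,0,0, 2,4.5,0,0,0,0,0, 4.8,0.9,0,0,0,0,0, 4.8,0,0,0,0,0,0, 4.8,0,0,0,0,0,0, 4.8,0,0,0,0,0,0, 4.8,0,0,0,0,0,0, 4.8,0,0,0,0,0,0, 4.8,0,0,0,0,0,0, 2.5,0,0,0,0,0,0]'; python3 -c "
from h import *
togo([.557,.336,.14],-2.5)
snap('top','t2.png',(85,145,325,275),3.3)"
```

```text
time: 2.2
tool_pos: [0.5622, 0.3261, 0.2257]
ee_rot: [1.0, -0.029, -0.002, 0.003]
contact_force: [-0.5, 0.2, 0.5]
width: 0.0856
shift cm [-0.55 -1.    8.57] turn [ 0.31  0.22 -0.85] j6 2.04 t 2.2
```

```bash
python3 -m pendant '[-0.5,-1,4.5,0,0,-0.8,0, 0,0,4.5,0,0,0,0, 0,0,4,0,0,0,0, 0,0,2.5,0,0,0,0, 0,0,1,0,0,0,0]'; python3 -c "
from h import *
togo([.557,.336,.061],-2.5)
snap('scene','s2.png',(335,150,475,255),5.6)"
```

```text
time: 2.75
tool_pos: [0.5635, 0.3349, 0.0547]
ee_rot: [1.0, -0.024, 0.0, 0.002]
contact_force: [-0.4, -0.1, 0.2]
width: 0.0857
shift cm [-0.65 -0.08 -0.63] turn [ 0.22 -0.03 -0.27] j6 2.05 t 2.75
```

View pics/s2.png

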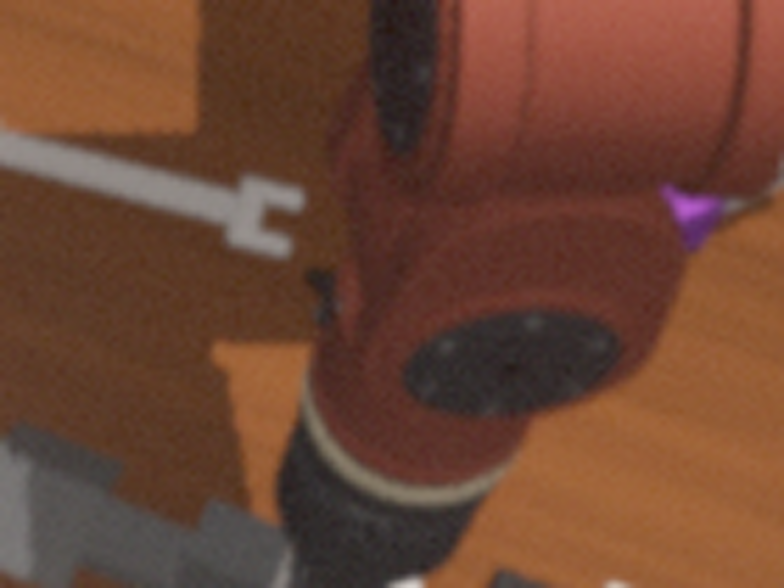

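The arm hides the collar in this view, so nothing useful here. I'll rely on the measured pose and close on the collar.

```bash
python3 -m pendant '[-0.6,0,-0.6,0,0,0,0, 0,0,0,0,0,0,0.6, 0,0,0,0,0,0,0.6, 0,0,0,0,0,0,0.6, 0,0,0,0,0,0,0.6]' 90; python3 -c "
from h import *
st()"
```

```text
time: 3.3
tool_pos: [0.5585, 0.3364, 0.0657]
ee_rot: [1.0, -0.024, 0.002, 0.001]
contact_force: [1.6, -0.4, -12.8]
width: 0.0446
3.3 [0.5585 0.3364 0.0657] [[0.999, -0.048, 0.004], [-0.048, -0.999, -0.002], [0.004, 0.002, -1.0]] [  1.6  -0.4 -12.8] 0.04458988104409378 [ 0.43  0.65 -0.03  0.89 -0.    2.05]
```

```bash
python3 -m pendant '[0,0,0,0,0,0,0.7, 0,-0.6,0,0,0,0,0.7, 0,-0.6,0,0,0,0,0.7, 0,-0.6,0,0,0,0,0.7]' ; python3 -c "
from h import *
st()"
```

```text
time: 3.7
tool_pos: [0.5589, 0.3481, 0.0655]
ee_rot: [1.0, -0.025, 0.001, 0.007]
contact_force: [-1.6, -12.5, 1.8]
width: 0.0445
3.7 [0.5589 0.3481 0.0655] [[0.999, -0.051, 0.003], [-0.05, -0.999, -0.014], [0.003, 0.014, -1.0]] [ -1.6 -12.5   1.8] 0.04445922126027819 [ 0.45  0.67  0.01  0.91 -0.01  2.07]
```

```bash
python3 -m pendant '[0,-0.6,0,0,0,0,0.7, 0,-0.6,0,0,0,0,0.7, 0,-0.4,0,0,0,0,0.7, 0,-0.4,0,0,0,0,0.7, 0,-0.3,0,0,0,0,0.7, 0,-0.3,0,0,0,0,0.7, 0,-0.3,0,0,0,0,0.7,0,-0.3,0,0,0,0,0.7]' ; python3 -c "
from h import *
st()"
```

```text
time: 4.5
tool_pos: [0.559, 0.3534, 0.0655]
ee_rot: [0.999, -0.03, -0.001, 0.033]
contact_force: [-1.6, -16.4, 2.6]
width: 0.0448
4.5 [0.559  0.3534 0.0655] [[0.998, -0.06, -0.004], [-0.06, -0.996, -0.065], [-0.0, 0.065, -0.998]] [ -1.6 -16.4   2.6] 0.04478110813902334 [ 0.48  0.7   0.06  0.97 -0.06  2.11]
```

```bash
python3 -c "
from h import *
snap('top','t3.png',(85,145,325,275),3.3)"
```

```text
(no output)
```

View pics/t3.png

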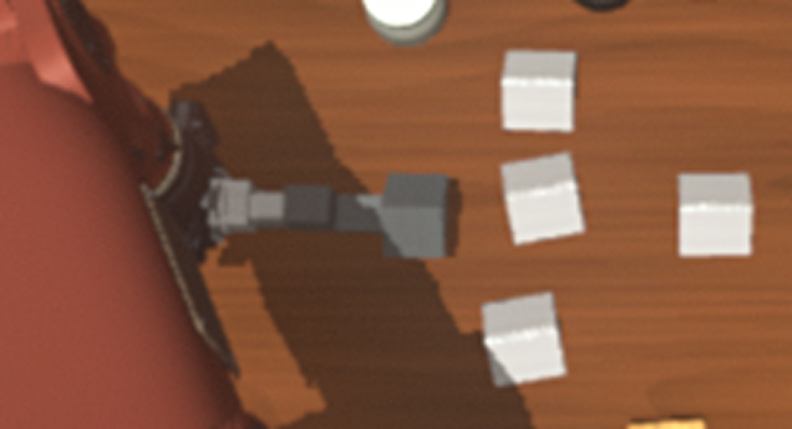

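The carrier's block has moved from x≈280 to x≈310 (crop pixels), about 25 mm, so it is ejected. I'll release the collar and rise.

```bash
python3 -m pendant '[0,0,0,0,0,0,0, 0,0,0,0,0,0,0, 0,0,0,0,0,0,0, 0,0,-2,0,0,0,0, 0,0,-4,0,0,0,0]' ; python3 -c "
from h import *
st();togo([.5545,.267,.14],-2.5)"
```

```text
time: 5.05
tool_pos: [0.5574, 0.3562, 0.1226]
ee_rot: [0.999, -0.031, -0.004, 0.034]
contact_force: [1.1, -0.1, 1.4]
width: 0.0857
5.05 [0.5574 0.3562 0.1226] [[0.998, -0.061, -0.01], [-0.062, -0.996, -0.068], [-0.006, 0.069, -0.998]] [ 1.1 -0.1  1.4] 0.08568012656979584 [ 0.49  0.66  0.15  1.1  -0.06  2.12]
shift cm [ 0.25  9.01 -1.12] turn [ 3.94  0.38 -1.02] j6 2.12 t 5.05
```

```bash
python3 -m pendant '[0,0,-2,3.9,0.4,-1,0, 0.2,4.5,0,0,0,0,0, 0,4.5,0,0,0,0,0]' ; python3 -c "
from h import *
togo([.5545,.267,.065],-2.5)"
```

```text
time: 5.35
tool_pos: [0.5595, 0.2739, 0.1494]
ee_rot: [1.0, -0.018, 0.006, -0.005]
contact_force: [0.6, -0.2, 0.6]
width: 0.0852
shift cm [-0.59  0.79  8.43] turn [-0.58 -0.72  0.48] j6 1.94 t 5.35
```

```bash
python3 -m pendant '[-0.6,0.8,3,-0.6,-0.7,0.5,0, 0,0,3,0,0,0,0, 0,0,1.5,0,0,0,0, 0,0,0,0,0,0,0]' ; python3 -c "
from h import *
togo([.5545,.267,.065],-2.5)"
```

```text
time: 5.75
tool_pos: [0.5566, 0.2623, 0.0763]
ee_rot: [1.0, -0.025, 0.004, -0.001]
contact_force: [0.2, -0.2, -0.6]
width: 0.0852
shift cm [-0.25 -0.45  1.13] turn [-0.14 -0.43 -0.36] j6 1.94 t 5.75
```

```bash
python3 -m pendant '[-0.2,-0.4,1.1,0,-0.4,0,0, 0,0,0,0,0,0,1, 0,0,0,0,0,0,1, 0,0,0,0,0,0,1, 0,0,0,0,0,0,1, 0,0,0,0,0,0,1,0,0,0,0,0,0,1]' 80; python3 -c "
from h import *
st()"
```

```text
time: 6.45
tool_pos: [0.5566, 0.2689, 0.0679]
ee_rot: [1.0, -0.024, 0.002, -0.002]
contact_force: [0.6, -0.3, -3.1]
width: 0.0289
6.45 [0.5566 0.2689 0.0679] [[0.999, -0.048, 0.004], [-0.048, -0.999, 0.005], [0.004, -0.005, -1.0]] [ 0.6 -0.3 -3.1] 0.028912904160911565 [ 0.33  0.59 -0.14  0.84  0.    1.95]
```

```bash
python3 -m pendant '[0,1.5,0,0,0,0,1, 0,1.5,0,0,0,0,1, 0,2,-0.1,0,0,0,1, 0,2,-0.3,0,0,0,1, 0,1,-2,0,0,0,1, 0,0,-3,0,0,0,1, 0,0,-3,0,0,0,1]' 100; python3 -c "
from h import *
st(); snap('top','t4.png',(115,135,355,275),3.3);snap('scene','s4.png',(215,120,475,300),3.05)"
```

```text
time: 7.15
tool_pos: [0.5468, 0.1781, 0.1478]
ee_rot: [1.0, -0.025, -0.004, -0.0]
contact_force: [0.3, 0.6, -3.7]
width: 0.029
7.15 [0.5468 0.1781 0.1478] [[0.999, -0.051, -0.008], [-0.051, -0.999, 0.001], [-0.008, -0.001, -1.0]] [ 0.3  0.6 -3.7] 0.02903722874359208 [ 0.19  0.45 -0.15  0.98  0.    1.81]
```

View pics/t4.png

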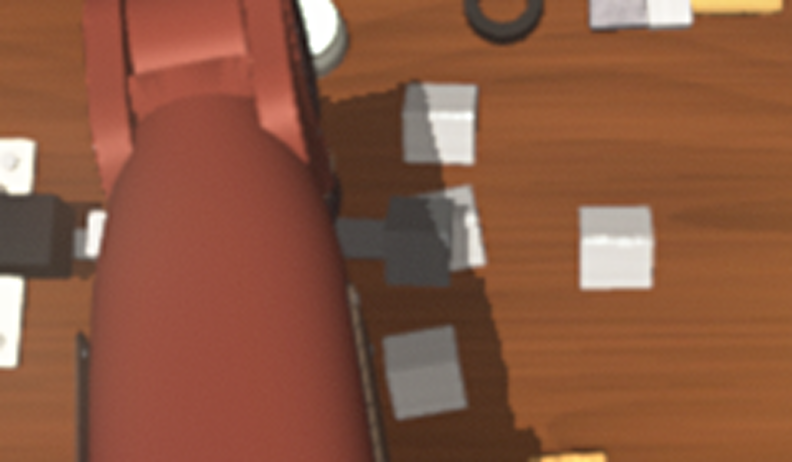

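The carrier is out of the socket and hangs level at (420,240). It weighs about 3.7 N, close to its 0.35 kg. I'll turn it about 87° so its length lies along the board's long side.

```bash
python3 -m pendant '[0,0,0,0,0,-8.5,1, 0,0,0,0,0,-8.5,1, 0,0,0,0,0,-8.5,1, 0,0,0,0,0,-8.5,1, 0,0,0,0,0,-8.5,1, 0,0,0,0,0,-8.5,1, 0,0,0,0,0,-8.5,1, 0,0,0,0,0,-8.5,1, 0,0,0,0,0,-8.5,1, 0,0,0,0,0,-8.5,1, 0,0,0,0,0,-2,1]'; python3 -c "
from h import *
togo([.468,-.321,.1],83.7)"
```

```text
time: 8.35
tool_pos: [0.5408, 0.1683, 0.1357]
ee_rot: [0.735, 0.679, -0.008, -0.005]
contact_force: [-0.1, -0.9, -4.2]
width: 0.029
shift cm [-49.33  -3.31   3.9 ] turn [-1.05  0.33  1.76] j6 0.25 t 8.35
```

```bash
python3 -m pendant '[-3,-0.3,-0.2,-1,0.3,1.7,1, -4.8,-0.3,-0.1,0,0,0,1, -4.8,-0.3,-0.1,0,0,0,1, -4.8,-0.3,-0.1,0,0,0,1, -4.8,-0.3,-0.1,0,0,0,1, -4.8,-0.3,-0.1,0,0,0,1, -4.8,-0.3,-0.1,0,0,0,1, -4.8,-0.3,-0.1,0,0,0,1, -4.8,-0.3,-0.1,0,0,0,1, -3,-0.3,0,0,0,0,1, 0,0,0,0,0,0,1]'; python3 -c "
from h import *
togo([.468,-.321,.03],83.7)"
```

```text
time: 9.45
tool_pos: [0.449, -0.2882, 0.1313]
ee_rot: [0.744, 0.668, -0.006, -0.006]
contact_force: [0.2, 0.1, -4.4]
width: 0.0293
shift cm [-3.04  2.41 10.1 ] turn [-0.94  0.07  0.09] j6 -0.59 t 9.45
```

```bash
python3 -m pendant '[-3,2.3,2,-0.9,0,0,1, 0,0,3,0,0,0,1, 0,0,2,0,0,0,1, 0,0,0,0,0,0,1, 0,0,0,0,0,0,1]'; python3 -c "
from h import *
st();togo([.468,-.321,.021],83.7)"
```

```text
time: 9.95
tool_pos: [0.4634, -0.3206, 0.0542]
ee_rot: [0.746, 0.666, -0.001, -0.003]
contact_force: [-0.0, 0.6, -3.7]
width: 0.0289
9.95 [ 0.4634 -0.3206  0.0542] [[0.112, 0.994, -0.006], [0.994, -0.112, 0.003], [0.002, -0.006, -1.0]] [-0.   0.6 -3.7] 0.02893853312649809 [-0.73  0.52 -0.3   0.76 -0.   -0.62]
shift cm [0.   0.48 3.32] turn [-0.35 -0.14 -0.13] j6 -0.62 t 9.95
```

```bash
python3 -m pendant '[0,0.4,1.5,-0.3,0,0,1, 0,0,0.9,0,0,0,1, 0,0,0.4,0,0,0,1, 0,0,0.3,0,0,0,1, 0,0,0.2,0,0,0,1,0,0,0,0,0,0,1]'; python3 -c "
from h import *
st()"
```

```text
time: 10.55
tool_pos: [0.4683, -0.3208, 0.0237]
ee_rot: [0.745, 0.667, 0.001, 0.001]
contact_force: [-0.2, -0.0, -3.2]
width: 0.0287
10.55 [ 0.4683 -0.3208  0.0237] [[0.11, 0.994, 0.002], [0.994, -0.11, -0.0], [0.0, 0.002, -1.0]] [-0.2 -0.  -3.2] 0.028685182312913934 [-0.73  0.56 -0.32  0.68  0.   -0.62]
```

```bash
python3 -m pendant '[0,0,0.2,0,0,0,1, 0,0,0.2,0,0,0,1, 0,0,0.2,0,0,0,1]'; python3 -c "
from h import *
st()"
```

```text
time: 10.85
tool_pos: [0.469, -0.3213, 0.0197]
ee_rot: [0.745, 0.667, 0.001, 0.002]
contact_force: [-8.3, 8.0, 37.2]
width: 0.0285
10.85 [ 0.469  -0.3213  0.0197] [[0.11, 0.994, 0.003], [0.994, -0.11, -0.002], [-0.001, 0.004, -1.0]] [-8.3  8.  37.2] 0.028506354673792693 [-0.73  0.57 -0.33  0.67  0.   -0.62]
```

```bash
python3 -m pendant '[0,0,-0.05,0,0,0,1, 0,0,0,0,0,0,0.3, 0,0,0,0,0,0,0, 0,0,0,0,0,0,0, 0,0,-3,0,0,0,0, 0,0,-4.5,0,0,0,0, 0,0,-4.5,0,0,0,0, 0,0,-3,0,0,0,0, 4.8,0,0,0,0,0,0, 4.8,0,0,0,0,0,0, 4.8,0,0,0,0,0,0, 4.8,0,0,0,0,0,0]'; python3 -c "
from h import *
st();snap('top','t5.png',(330,170,450,290),5);snap('scene','s5.png',(105,110,235,230),5)
im=np.hstack([cv2.imread('pics/t5.png')[:,:600],cv2.imread('pics/s5.png')])[:,:];print(im.shape);cv2.imwrite('pics/ts5.png',cv2.resize(im,None,fx=.64,fy=.64))"
```

```text
time: 12.05
tool_pos: [0.4927, -0.1321, 0.1774]
ee_rot: [0.748, 0.663, 0.002, 0.006]
contact_force: [1.8, 0.4, 0.4]
width: 0.0854
12.05 [ 0.4927 -0.1321  0.1774] [[0.12, 0.993, 0.011], [0.993, -0.12, -0.007], [-0.005, 0.012, -1.0]] [1.8 0.4 0.4] 0.08537746341110589 [-0.4   0.29 -0.3   0.97 -0.   -0.28]
(600, 1250, 3)
```

View pics/ts5.png

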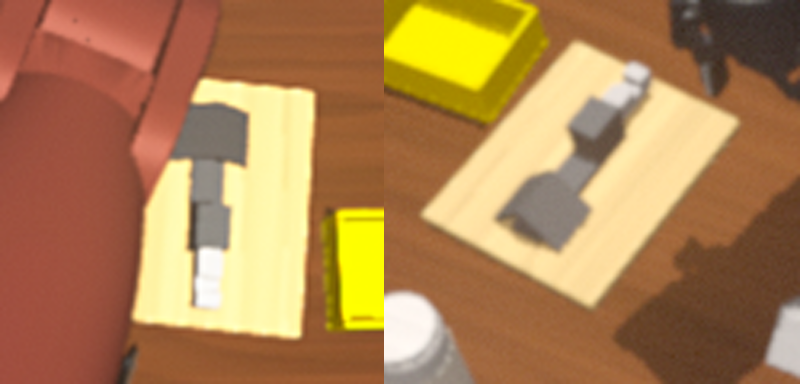

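The carrier stands upright on the board, ridge up, with clear margins all round: scene pane (545,205), top pane (210,200). Guard C next.

```bash
python3 -c "
from h import *
togo([.5605,-.065,.10],88.5)"; python3 -m pendant '[4.5,4,0,0,0,0,0, 4.5,3.5,2,0,0,-5,0, 0,0,0,0,0,0,0]'; python3 -c "
from h import *
togo([.5605,-.065,.10],88.5)
snap('top','t6.png',(190,150,450,290),3)"
```

```text
shift cm [7.11 5.95 7.77] turn [ 0.59  0.22 -5.05] j6 -0.28 t 12.15
time: 12.45
tool_pos: [0.5651, -0.0611, 0.1608]
ee_rot: [0.716, 0.699, 0.003, 0.007]
contact_force: [-0.1, 0.3, -0.7]
width: 0.0856
shift cm [-0.36 -0.53  6.08] turn [0.75 0.32 0.13] j6 -0.21 t 12.45
```

View pics/t6.png

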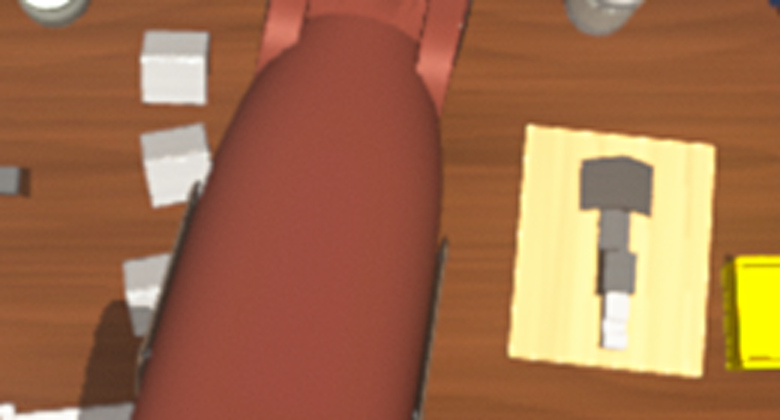

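```bash
python3 -c "
from h import *
T=lambda p:np.array(p)/3+[190,150]
f=px2w('top',T([(581,160),(652,166),(649,214),(580,209)]),.0155);print(f.round(4),f.mean(0))
r=px2w('top',T([(617,156),(614,211)]),.0509);print(r.round(4),r.mean(0))
b=px2w('top',T([(602,249),(636,253),(634,293),(600,290)]),.054);print(b.round(4),b.mean(0))
"; python3 -m pendant '[-0.3,-0.5,3,0.7,0.3,0,0, 0,0,3,0,0,0,0, 0,0,2,0,0,0,0, 0,0,1,0,0,0,0]'; python3 -c "
from h import *
togo([.5605,-.065,.005],88.5)"
```

```text
[[ 0.5761 -0.2983  0.0155]
 [ 0.5698 -0.3658  0.0155]
 [ 0.5238 -0.3604  0.0155]
 [ 0.5291 -0.2952  0.0155]] [ 0.54971697 -0.32994316  0.0155    ]
[[ 0.5725 -0.3245  0.0509]
 [ 0.521  -0.3191  0.0509]] [ 0.54676203 -0.32182067  0.0509    ]
[[ 0.4855 -0.3057  0.054 ]
 [ 0.4816 -0.3368  0.054 ]
 [ 0.445  -0.3331  0.054 ]
 [ 0.448  -0.3021  0.054 ]] [ 0.46502031 -0.31943118  0.054     ]
time: 12.9
tool_pos: [0.5608, -0.0697, 0.0718]
ee_rot: [0.718, 0.696, 0.001, 0.003]
contact_force: [-1.2, 0.6, 0.4]
width: 0.0857
shift cm [ 0.49 -0.08  6.68] turn [ 0.32  0.22 -0.23] j6 -0.22 t 12.9
```

```bash
python3 -m pendant '[0.5,0,3,0.3,0.2,-0.2,0, 0,0,2,0,0,0,0, 0,0,1,0,0,0,0, 0,0,0.4,0,0,0,0,0,0,0,0,0,0,0]'; python3 -c "
from h import *
st();togo([.5605,-.065,.005],88.5)"
```

```text
time: 13.4
tool_pos: [0.5613, -0.0687, 0.0075]
ee_rot: [0.718, 0.696, 0.0, 0.001]
contact_force: [-0.2, -0.3, 0.5]
width: 0.0854
13.4 [ 0.5613 -0.0687  0.0075] [[0.032, 0.999, 0.002], [0.999, -0.032, -0.002], [-0.002, 0.002, -1.0]] [-0.2 -0.3  0.5] 0.08536672624690606 [-0.25  0.58 -0.34  0.64 -0.   -0.22]
shift cm [ 0.37 -0.09  0.25] turn [ 0.13  0.1  -0.34] j6 -0.22 t 13.4
```

Close enough at both ends, so I'll grip.

```bash
python3 -m pendant '[0.3,0,0,0,0,0,0, 0,0,0,0,0,0,0.5, 0,0,0,0,0,0,0.5, 0,0,0,0,0,0,0.5, 0,0,0,0,0,0,0.5]' 60; python3 -c "
from h import *
st()"; python3 -m pendant '[0,0,-3,0,0,0,0.5, 0,0,-4,0,0,0,0.5, 0,0,-4,0,0,0,0.5, 0,0,-3,0,0,8.5,0.5, 0,0,0,0,0,8.5,0.5, 0,0,0,0,0,8.5,0.5, 0,0,0,0,0,8.5,0.5, 0,0,0,0,0,8.5,0.5,0,0,0,0,0,8.5,0.5,0,0,0,0,0,8.5,0.5,0,0,0,0,0,8.5,0.5]'; python3 -c "
from h import *
togo([.55,-.33,.12],-6.3)"
```

```text
time: 13.9
tool_pos: [0.5636, -0.0661, 0.0111]
ee_rot: [0.718, 0.696, 0.002, 0.004]
contact_force: [0.1, -0.1, -1.3]
width: 0.0586
13.9 [ 0.5636 -0.0661  0.0111] [[0.032, 0.999, 0.007], [0.999, -0.032, -0.003], [-0.003, 0.007, -1.0]] [ 0.1 -0.1 -1.3] 0.05862059673939667 [-0.24  0.58 -0.34  0.64 -0.   -0.21]
time: 15.0
tool_pos: [0.561, -0.0647, 0.1563]
ee_rot: [0.986, 0.167, 0.002, 0.001]
contact_force: [-0.1, -0.1, -2.9]
width: 0.0582
shift cm [-9.78 24.68  3.67] turn [ 0.13 -0.25 25.51] j6 0.99 t 15.0
```

```bash
python3 -m pendant '[0,0,0,0,0,8.5,0.5,0,0,0,0,0,8.5,0.5,0,0,0,0,0,8.3,0.5, 0,4.8,0,0,0,0,0.5, 0,4.8,0,0,0,0,0.5, 0,4.8,0,0,0,0,0.5, 0,4.8,0,0,0,0,0.5, 0,4.8,0,0,0,0,0.5, 0,3,0,0,0,0,0.5,0,0,0,0,0,0,0.5]'; python3 -c "
from h import *
togo([.55,-.33,.12],-6.3)"
```

```text
time: 16.0
tool_pos: [0.5266, -0.3403, 0.1546]
ee_rot: [0.998, -0.059, 0.002, 0.0]
contact_force: [0.7, 0.6, -1.3]
width: 0.0587
shift cm [ 2.19 -1.29  3.46] turn [ 0.   -0.18 -0.47] j6 1.0 t 16.0
```

```bash
python3 -m pendant '[2.2,-1.2,2,0,-0.2,-0.4,0.5, 0,0,3,0,0,0,0.5, 0,0,1,0,0,0,0.5, 0,0,0,0,0,0,0.5]'; python3 -c "
from h import *
togo([.55,-.3302,.045],-6.3)"
```

```text
time: 16.4
tool_pos: [0.5503, -0.3304, 0.0931]
ee_rot: [0.998, -0.056, -0.0, -0.0]
contact_force: [0.9, 0.1, -1.9]
width: 0.0585
shift cm [-0.03 -0.01  4.81] turn [-0.05  0.01 -0.18] j6 1.03 t 16.4
```

```bash
python3 -m pendant '[0,0,2.5,0,0,0,0.5, 0,0,2,0,0,0,0.5, 0,0,0.8,0,0,0,0.5, 0,0,0.5,0,0,0,0.5,0,0,0.3,0,0,0,0.5]'; python3 -c "
from h import *
st()
togo([.55,-.3302,.030],-6.3)"
```

```text
time: 16.9
tool_pos: [0.5528, -0.3302, 0.0364]
ee_rot: [0.998, -0.056, 0.002, 0.001]
contact_force: [-0.6, -1.0, -3.0]
width: 0.0582
16.9 [ 0.5528 -0.3302  0.0364] [[0.994, -0.111, 0.005], [-0.111, -0.994, -0.002], [0.005, 0.002, -1.0]] [-0.6 -1.  -3. ] 0.05823548656257552 [-0.65  0.67 -0.09  0.82  0.    1.03]
shift cm [-0.28  0.03  0.64] turn [ 0.1  -0.28 -0.07] j6 1.03 t 16.9
```

```bash
python3 -m pendant '[-0.2,0,0.3,0,-0.2,0,0.5, 0,0,0.2,0,0,0,0.5, 0,0,0.2,0,0,0,0.5, 0,0,0.1,0,0,0,0.5]'; python3 -c "
from h import *
st()"
```

```text
time: 17.3
tool_pos: [0.5519, -0.3304, 0.0314]
ee_rot: [0.998, -0.056, 0.002, 0.002]
contact_force: [-3.1, 3.4, 7.9]
width: 0.0585
17.3 [ 0.5519 -0.3304  0.0314] [[0.994, -0.111, 0.004], [-0.111, -0.994, -0.003], [0.004, 0.003, -1.0]] [-3.1  3.4  7.9] 0.058544980633537885 [-0.65  0.67 -0.09  0.8  -0.    1.03]
```

```bash
python3 -m pendant '[0,0,0,0,0,0,0.15, 0,0,0,0,0,0,0.15, 0,0,0,0,0,0,0.15, 0,0,-3,0,0,0,0.15, 0,0,-4.5,0,0,0,0, 0,0,-4,0,0,0,0, 0,-4.8,0,0,0,-8.5,0, 0,-4.8,0,0,0,-8.5,0, 0,-4.8,0,0,0,-8.5,0, 0,-4.8,0,0,0,-8.5,0,0,-4.8,0,0,0,-8.5,0]'; python3 -c "
from h import *
st()
snap('top','t7.png',(190,150,450,290),3)
togo([.5785,.083,.12],99)"
```

```text
time: 18.4
tool_pos: [0.5107, -0.1001, 0.151]
ee_rot: [0.95, 0.313, 0.005, 0.006]
contact_force: [0.1, 0.7, 0.2]
width: 0.0854
18.4 [ 0.5107 -0.1001  0.151 ] [[0.804, 0.595, 0.014], [0.595, -0.804, -0.009], [0.006, 0.015, -1.0]] [0.1 0.7 0.2] 0.08541926697902545 [-0.33  0.33 -0.32  0.9  -0.    0.6 ]
shift cm [16.53 -9.67  3.  ] turn [ 5.200e-01  6.000e-02 -6.178e+01] j6 0.6 t 18.45
```

View pics/t7.png

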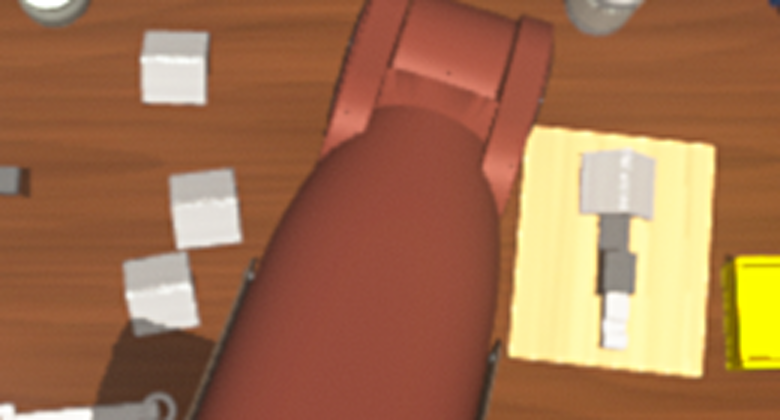

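Guard C sits squarely on the carrier (617,183). Guard B has been knocked and now lies at about (206,208) in the crop; A (175,67) and D (160,293) are unchanged. I'll re-measure B.

```bash
python3 -c "
from h import *
T=lambda p:np.array(p)/3+[190,150]
f=px2w('top',T([(170,177),(234,168),(242,240),(178,249)]),.0035);r=px2w('top',T([(174,210),(237,198)]),.0389)
d=f[0]+f[3]-f[1]-f[2];print(f.mean(0),r.mean(0),np.degrees(np.arctan2(d[1],d[0])),np.linalg.norm(d)/2,np.linalg.norm(f[0]-f[3]))
p=(f.mean(0)+r.mean(0))/2;togo([p[0]+.001,p[1],.12],98.5)
"
```

```text
[0.53459741 0.05665661 0.0035    ] [0.53261261 0.05583349 0.0389    ] 97.69328321991294 0.06115210668509678 0.06955928590507814
shift cm [ 11.41 -10.19   2.97] turn [ 5.200e-01  6.000e-02 -6.128e+01] j6 0.6 t 18.45
```

```bash
python3 -m pendant '[4.8,-4.2,0,0.5,0,-8.5,0, 3.5,-3,0,0,0,-8.5,0, 0,0,0,0,0,-8.5,0, 0,0,0,0,0,-8.5,0, 0,0,0,0,0,-8.5,0, 0,0,0,0,0,-8.5,0, 0,0,0,0,0,-8.5,0, 0,0,0,0,0,-1.5,0]'; python3 -c "
from h import *
togo([.5355,.0565,.06],98)"
```

```text
time: 19.25
tool_pos: [0.5196, 0.0006, 0.1523]
ee_rot: [0.654, 0.757, 0.003, 0.002]
contact_force: [0.2, -0.1, -1.2]
width: 0.0853
shift cm [5.3  2.32 9.24] turn [0.41 0.02 0.33] j6 -0.29 t 19.25
```

```bash
python3 -m pendant '[4.8,2,2,0.4,0,0,0, 0.6,0.3,3.5,0,0,0,0, 0,0,2,0,0,0,0, 0,0,0,0,0,0,0]'; python3 -c "
from h import *
togo([.5355,.0565,.007],98)"
```

```text
time: 19.65
tool_pos: [0.5367, 0.053, 0.0791]
ee_rot: [0.654, 0.756, 0.002, 0.003]
contact_force: [0.8, 0.4, 0.3]
width: 0.0854
shift cm [ 0.37 -0.11  7.21] turn [0.33 0.11 0.28] j6 -0.18 t 19.65
```

```bash
python3 -m pendant '[0.3,-0.1,3,0.3,0.1,0.2,0, 0,0,2,0,0,0,0, 0,0,1.2,0,0,0,0, 0,0,0.8,0,0,0,0,0,0,0.2,0,0,0,0]'; python3 -c "
from h import *
togo([.5355,.0565,.007],98)"
```

```text
time: 20.15
tool_pos: [0.5392, 0.0548, 0.0093]
ee_rot: [0.656, 0.755, 0.002, 0.003]
contact_force: [-1.0, -2.1, -0.3]
width: 0.0856
shift cm [ 0.22 -0.34  0.23] turn [ 0.36  0.09 -0.02] j6 -0.17 t 20.15
```

```bash
python3 -m pendant '[0.2,-0.3,0.1,0.3,0,0,0, 0,0,0,0,0,0,0.5, 0,0,0,0,0,0,0.5, 0,0,0,0,0,0,0.5, 0,0,0,0,0,0,0.5]' 60; python3 -c "
from h import *
st()"; python3 -m pendant '[0,0,-3,0,0,0,0.5, 0,0,-4,0,0,0,0.5, 0,0,-4,0,0,0,0.5, 0,0,-3.5,0,0,-8.5,0.5, 0,0,0,0,0,-8.5,0.5, 0,0,0,0,0,-8.5,0.5, 0,0,0,0,0,-8.5,0.5, 0,0,0,0,0,-8.5,0.5,0,0,0,0,0,-8.5,0.5,0,0,0,0,0,-8.5,0.5,0,0,0,0,0,-8.5,0.5,0,0,0,0,0,-7.5,0.5]'; python3 -c "
from h import *
togo([.55,-.33,.12],-6.3)"
```

```text
time: 20.65
tool_pos: [0.5375, 0.0562, 0.0111]
ee_rot: [0.656, 0.755, 0.001, 0.002]
contact_force: [-0.6, 0.1, -1.1]
width: 0.0586
20.65 [0.5375 0.0562 0.0111] [[-0.139, 0.99, 0.005], [0.99, 0.139, -0.002], [-0.002, 0.004, -1.0]] [-0.6  0.1 -1.1] 0.058622114229991654 [-0.03  0.54 -0.42  0.61 -0.   -0.17]
time: 21.85
tool_pos: [0.5354, 0.0567, 0.1627]
ee_rot: [0.046, 0.999, -0.001, 0.002]
contact_force: [0.7, -0.0, -1.9]
width: 0.0582
shift cm [ -4.96 -38.37   4.33] turn [-0.05  0.22  1.06] j6 -1.51 t 21.85
```

```bash
python3 -m pendant '[-0.5,-4.8,0,0,0.2,1,0.5, -0.5,-4.8,0,0,0,0,0.5, -0.5,-4.8,0,0,0,0,0.5, -0.5,-4.8,0,0,0,0,0.5, -0.5,-4.8,0,0,0,0,0.5, -0.5,-4.8,0,0,0,0,0.5, -0.5,-4.8,0,0,0,0,0.5, -0.5,-3,0,0,0,0,0.5, 0,-1,1,0,0,0,0.5, 0,0,0,0,0,0,0.5]'; python3 -c "
from h import *
togo([.5505,-.3303,.09],-6.3)"
```

```text
time: 22.85
tool_pos: [0.5368, -0.3342, 0.1512]
ee_rot: [0.049, 0.999, 0.0, 0.0]
contact_force: [-1.0, 1.3, -2.2]
width: 0.0585
shift cm [-1.32  0.52  6.13] turn [0.01 0.05 0.63] j6 -2.14 t 22.85
```

```bash
python3 -m pendant '[-1.3,0.5,2.5,0,0,0.6,0.5, 0,0,2.5,0,0,0,0.5, 0,0,1,0,0,0,0.5, 0,0,0,0,0,0,0.5]'; python3 -c "
from h import *
togo([.5505,-.3303,.045],-6.3)"
```

```text
time: 23.25
tool_pos: [0.5507, -0.3252, 0.0901]
ee_rot: [0.053, 0.999, 0.001, 0.0]
contact_force: [-0.4, 0.4, -2.0]
width: 0.0586
shift cm [-0.03 -0.52  4.5 ] turn [0.13 0.   0.17] j6 -2.11 t 23.25
```

```bash
python3 -m pendant '[0,-0.5,2.5,0,0,0.2,0.5, 0,0,1.5,0,0,0,0.5, 0,0,0.5,0,0,0,0.5, 0,0,0.3,0,0,0,0.5,0,0,0.2,0,0,0,0.5]'; python3 -c "
from h import *
st();togo([.5505,-.3303,.038],-6.3)"
```

```text
time: 23.75
tool_pos: [0.5522, -0.329, 0.0461]
ee_rot: [0.054, 0.999, -0.001, 0.002]
contact_force: [-4.9, 2.2, 11.3]
width: 0.0586
23.75 [ 0.5522 -0.329   0.0461] [[-0.994, 0.107, 0.004], [0.107, 0.994, -0.002], [-0.004, -0.002, -1.0]] [-4.9  2.2 11.3] 0.05863954700460256 [-0.65  0.65 -0.08  0.83  0.   -2.11]
shift cm [ 0.15 -0.15  0.81] turn [-0.09  0.22  0.14] j6 -2.11 t 23.75
```

Contact came about 8 mm too early, so I'll look.

```bash
python3 -c "
from h import *
snap('scene','s8.png',(110,120,230,220),6)"
```

```text
(no output)
```

View pics/s8.png

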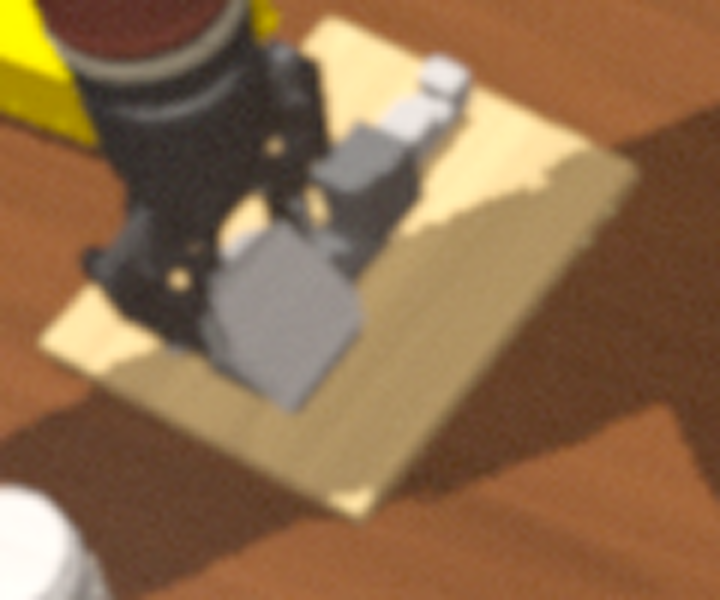

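```bash
python3 -c "
from h import *
im=cv2.imread('pics/t7.png')[120:240,540:680];cv2.imwrite('pics/t7c.png',cv2.resize(im,None,fx=5,fy=5,interpolation=cv2.INTER_CUBIC))
print(robot.sense()['ft_torque'])"
```

```text
[ 0.20712565  1.02314451 -0.03505105]
```

View pics/t7c.png

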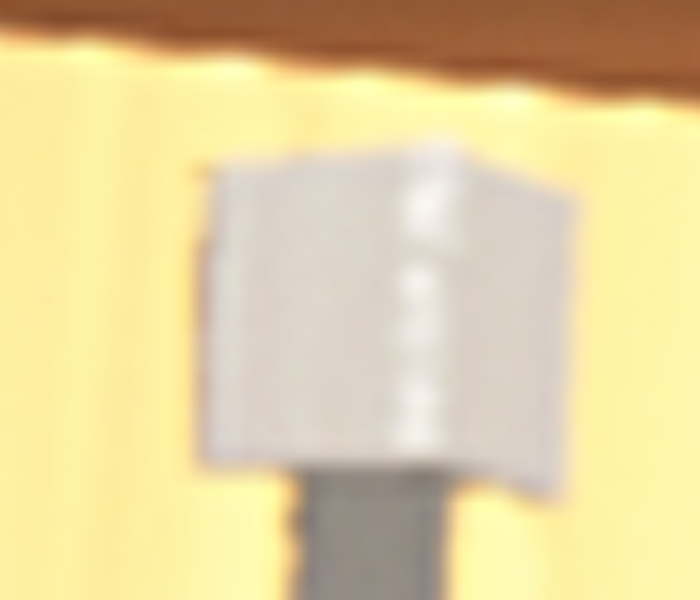

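```bash
python3 -c "
from h import *
T=lambda p:(np.array(p)/5+[540,120])/3+[190,150]
for dz in (0,.007):
  f=px2w('top',T([(210,165),(578,195),(562,498),(203,468)]),.0226+dz);print(f.mean(0).round(4),np.linalg.norm(f[0]-f[1]).round(4),np.linalg.norm(f[2]-f[3]).round(4),np.linalg.norm(f[0]-f[3]).round(4))
  r=px2w('top',T([(435,148),(418,468)]),.058+dz);print(r.mean(0).round(4),np.linalg.norm(r[0]-r[1]).round(4))
"
```

```text
[ 0.5493 -0.3304  0.0226] 0.0699 0.0677 0.0579
[ 0.5472 -0.3293  0.058 ] 0.0599
[ 0.5481 -0.3287  0.0296] 0.0696 0.0674 0.0577
[ 0.5459 -0.3276  0.065 ] 0.0596
```

```bash
for i in 1; do python3 -m pendant '[0.15,-0.15,0.1,0,0,0,0.5, 0,0,0.2,0,0,0,0.5]'; python3 -c "
from h import *
st()"; done; python3 -m pendant '[0,-0.1,0.2,0,0,0,0.5, 0,0,0.2,0,0,0,0.5]'; python3 -c "
from h import *
st()"
```

```text
time: 24.0
tool_pos: [0.5515, -0.3299, 0.046]
ee_rot: [0.053, 0.999, -0.001, 0.003]
contact_force: [-8.0, 2.7, 16.1]
width: 0.0583
24.0 [ 0.5515 -0.3299  0.046 ] [[-0.994, 0.107, 0.006], [0.107, 0.994, -0.003], [-0.006, -0.002, -1.0]] [-8.   2.7 16.1] 0.058318823084733074 [-0.65  0.65 -0.08  0.83  0.   -2.12]
time: 24.2
tool_pos: [0.5514, -0.3302, 0.0457]
ee_rot: [0.053, 0.999, -0.001, 0.004]
contact_force: [-6.1, 3.4, 16.3]
width: 0.0585
24.2 [ 0.5514 -0.3302  0.0457] [[-0.994, 0.106, 0.007], [0.106, 0.994, -0.003], [-0.007, -0.002, -1.0]] [-6.1  3.4 16.3] 0.058498642949688144 [-0.65  0.65 -0.08  0.83  0.   -2.12]
```

```bash
python3 -m pendant '[0,0,-3,0,0,0,0.5, 0,0,-3,0,0,0,0.5, 0,0,-3,0,0,0,0.5, 0,4.5,0,0,0,0,0.5, 0,4.5,0,0,0,0,0.5, 0,4.5,0,0,0,0,0.5, 0,2,0,0,0,0,0.5, 0,0,0,0,0,0,0.5]'; python3 -c "
from h import *
st()
im=eyes.camera('scene')[:,:,::-1]; cv2.imwrite('pics/raw9.png',im)
cv2.imwrite('pics/s9.png',cv2.resize(im[110:220,120:270],None,fx=5.2,fy=5.2,interpolation=cv2.INTER_CUBIC))"
```

```text
time: 25.0
tool_pos: [0.5679, -0.1716, 0.1411]
ee_rot: [0.054, 0.999, -0.002, 0.005]
contact_force: [0.2, -0.2, -3.2]
width: 0.0588
25.0 [ 0.5679 -0.1716  0.1411] [[-0.994, 0.109, 0.01], [0.109, 0.994, -0.005], [-0.01, -0.004, -1.0]] [ 0.2 -0.2 -3.2] 0.05878725862502436 [-0.42  0.47 -0.13  0.96 -0.   -1.88]
```

View pics/s9.png

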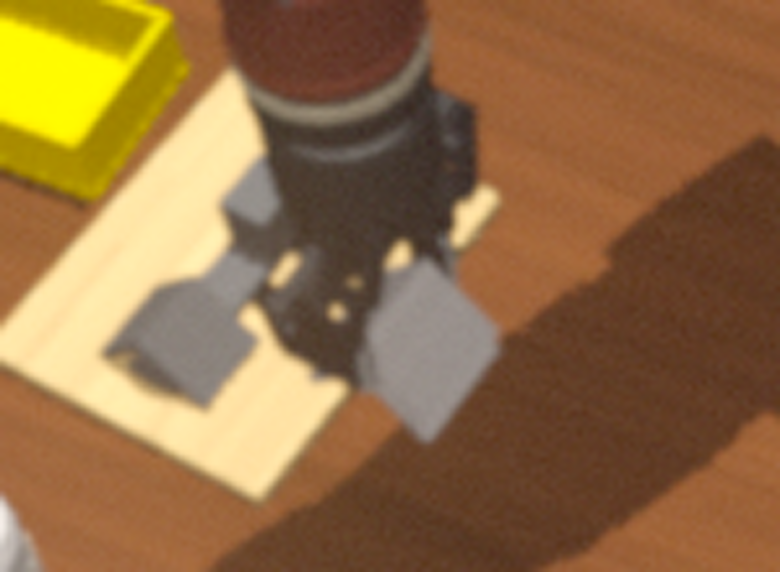

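```bash
python3 -c "
from h import *
im=cv2.imread('pics/raw9.png')
def c(x,y): 
  u,v=int(120+x/5.2),int(110+y/5.2); return im[v-1:v+2,u-1:u+2].mean((0,1)).round()
for n,p in dict(angle=(190,330),strap=(235,280),block=(253,190),held=(430,350),board=(240,420)).items(): print(n,c(*p))
b=cv2.imread('pics/s1.png')
print('guard lit',b[140,75],'carrier lit',b[215,385])
a=im[150:200,180:225]; t=eyes.camera('top')[:,:,::-1]
P=w2px('top',[[.568,-.17,.13],[.55,-.33,.03]]);print(P)
u,v=P.mean(0).astype(int); t=t[v-40:v+40,u-50:u+50]
cv2.imwrite('pics/st9.png',np.hstack([cv2.resize(a,(360,400),interpolation=3),cv2.resize(t,(440,400),interpolation=3)]))"
```

```text
angle [123. 130. 139.]
strap [141. 146. 152.]
block [140. 144. 150.]
held [140. 145. 154.]
board [165. 228. 255.]
guard lit [189 193 201] carrier lit [111 112 118]
[[343.73813367 198.00252392]
 [396.3491207  211.35214219]]
```

View pics/st9.png

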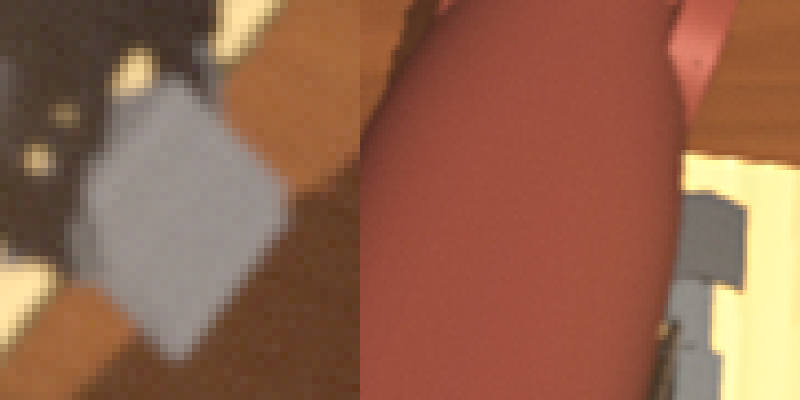

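The part on the carrier has the same dark colour as the strap, and the held part shows a doubled edge. So the low grip on B also took C up between the pads. I'll lower both back onto the carrier and open, so B drops onto C. I'll grip the remaining guards about 9 mm higher.

```bash
python3 -m pendant '[0,-4.5,0,0,0,0,0.5, 0,-4.5,0,0,0,0,0.5, 0,-4.5,0,0,0,0,0.5, 0,-2,0,0,0,0,0.5, 0,0,0,0,0,0,0.5]'; python3 -c "
from h import *
togo([.5515,-.3302,.07],-6.3)"
```

```text
time: 25.6
tool_pos: [0.5489, -0.3397, 0.1415]
ee_rot: [0.057, 0.998, -0.004, 0.005]
contact_force: [0.1, -0.1, -3.3]
width: 0.0584
shift cm [-0.07  1.03  7.15] turn [-0.44  0.64 -0.19] j6 -2.12 t 25.6
```

```bash
python3 -m pendant '[0,1,3,-0.4,0.6,0,0.5, 0,0,2.5,0,0,0,0.5, 0,0,1,0,0,0,0.5, 0,0,0,0,0,0,0.5]'; python3 -c "
from h import *
togo([.5515,-.3302,.046],-6.3)"
```

```text
time: 26.0
tool_pos: [0.5491, -0.3341, 0.0749]
ee_rot: [0.06, 0.998, -0.001, 0.001]
contact_force: [-0.1, 0.2, -3.8]
width: 0.0586
shift cm [-0.19  0.42  2.89] turn [-0.09  0.09 -0.56] j6 -2.11 t 26.0
```

```bash
python3 -m pendant '[-0.2,0.4,1.2,0,0,-0.5,0.5, 0,0,0.7,0,0,0,0.5, 0,0,0.4,0,0,0,0.5, 0,0,0.3,0,0,0,0.5, 0,0,0.2,0,0,0,0.5]'; python3 -c "
from h import *
st();togo([.5515,-.3302,.046],-6.3)"
```

```text
time: 26.5
tool_pos: [0.5535, -0.3309, 0.0479]
ee_rot: [0.055, 0.998, -0.002, 0.002]
contact_force: [0.6, 0.0, -2.6]
width: 0.0582
26.5 [ 0.5535 -0.3309  0.0479] [[-0.994, 0.109, 0.005], [0.109, 0.994, -0.004], [-0.005, -0.004, -1.0]] [ 0.6  0.  -2.6] 0.058228357631183225 [-0.65  0.65 -0.07  0.84 -0.   -2.11]
shift cm [0.21 0.04 0.19] turn [-0.21  0.29  0.03] j6 -2.11 t 26.5
```

```bash
python3 -m pendant '[0.2,0,0.1,0,0,0,0.5, 0,0,0.15,0,0,0,0.5, 0,0,0.15,0,0,0,0.5]'; python3 -c "
from h import *
st()"
```

```text
time: 26.8
tool_pos: [0.5518, -0.3305, 0.0458]
ee_rot: [0.055, 0.999, -0.002, 0.003]
contact_force: [-3.3, 4.5, 12.8]
width: 0.0584
26.8 [ 0.5518 -0.3305  0.0458] [[-0.994, 0.109, 0.006], [0.109, 0.994, -0.004], [-0.006, -0.004, -1.0]] [-3.3  4.5 12.8] 0.058418183275701675 [-0.65  0.65 -0.08  0.83  0.   -2.12]
```

```bash
python3 -m pendant '[0,0,0,0,0,0,0.15, 0,0,0,0,0,0,0.15, 0,0,0,0,0,0,0.15, 0,0,-3,0,0,0,0.15, 0,0,-4.5,0,0,0,0, 0,0,-4,0,0,0,0, 0,4.8,0,0,0,0,0, 0,4.8,0,0,0,0,0, 0,4.8,0,0,0,0,0, 0,4.8,0,0,0,0,0,0,4.8,0,0,0,0,0, 0,4.8,0,0,0,0,0]'; python3 -c "
from h import *
st()
ims=[]
for n,w,h in(('top',60,50),('scene',60,50)):
  im=eyes.camera(n)[:,:,::-1]; cv2.imwrite('pics/r10%s.png'%n,im)
  u,v=w2px(n,[.54,-.33,.04])[0].astype(int); ims.append(cv2.resize(im[v-25:v+25,u-25:u+25],(400,400),interpolation=3))
cv2.imwrite('pics/c10.png',np.hstack(ims))
# bench guards check: bright blobs
im=cv2.imread('pics/r10top.png').astype(int); sat=im.max(2)-im.min(2)
m=((sat<35)&(im.min(2)>115)).astype(np.uint8)
n,l,s,c=cv2.connectedComponentsWithStats(m)
for i in range(1,n):
  if s[i,4]>150: print(s[i],c[i].round(1),px2w('top',c[i],.02).round(3))"
```

```text
time: 28.0
tool_pos: [0.5871, -0.0435, 0.167]
ee_rot: [0.06, 0.998, -0.005, 0.009]
contact_force: [1.2, 0.5, -0.3]
width: 0.0851
28.0 [ 0.5871 -0.0435  0.167 ] [[-0.993, 0.121, 0.017], [0.12, 0.993, -0.011], [-0.018, -0.009, -1.0]] [ 1.2  0.5 -0.3] 0.08511518194462414 [-0.19  0.44 -0.11  1.01 -0.01 -1.64]
[    0    18   560   115 34082] [271.3  50.6] [[1.048 0.018 0.02 ]]
[485 123  53  33 498] [510.6 141.8] [[ 0.757 -0.685  0.02 ]]
[383 128  26  33 616] [394.5 143.5] [[ 0.752 -0.338  0.02 ]]
[195 132  24  25 466] [206.3 143.8] [[0.755 0.208 0.02 ]]
[523 154  37  50 623] [541.  179.1] [[ 0.644 -0.766  0.02 ]]
[237 161  23  24 477] [247.6 171.8] [[0.67  0.087 0.02 ]]
[ 61 175  14  32 161] [ 69.3 187.5] [[0.629 0.606 0.02 ]]
[ 78 177  48  17 582] [105.7 183.8] [[0.639 0.498 0.02 ]]
[  36  198   87   48 2187] [ 81.  228.2] [[0.51  0.563 0.02 ]]
[138 199  23  17 330] [149.8 206.5] [[0.571 0.366 0.02 ]]
[384 199  25  67 892] [395.7 224.3] [[ 0.515 -0.329  0.02 ]]
[   0  200   27   66 1517] [ 11.4 231.6] [[0.501 0.771 0.02 ]]
[165 206  31   8 232] [179.9 209.4] [[0.562 0.279 0.02 ]]
[184 285  40  10 245] [202.7 289.3] [[0.338 0.21  0.02 ]]
```

View pics/c10.png

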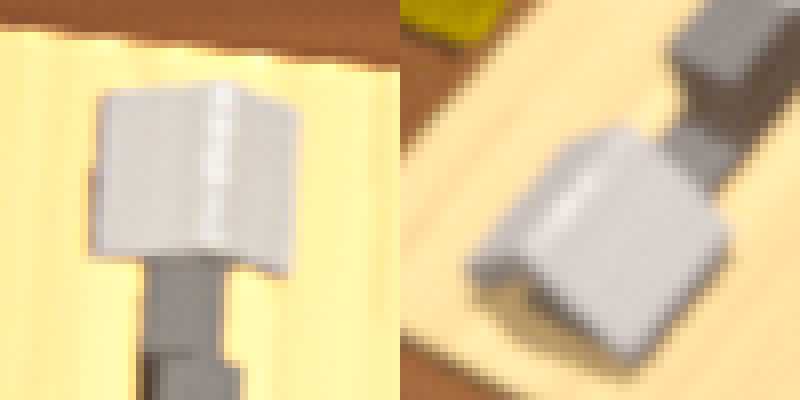

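The stack is centred and level: ridge at (220,170) in the top pane, the upper guard square over the carrier in the scene pane. Guard D next, gripped higher.

```bash
python3 -m pendant '[4.5,4.5,0,0,0,8.5,0, 4.5,3,0,0,0,8.5,0, 0,0,0,0,0,8.5,0, 0,0,0,0,0,8.5,0, 0,0,0,0,0,8.5,0, 0,0,0,0,0,8.5,0, 0,0,0,0,0,8.5,0, 0,0,0,0,0,8.5,0, 0,0,0,0,0,5,0]'; python3 -c "
from h import *
togo([.455,.0985,.08],99.5)"
```

```text
time: 29.0
tool_pos: [0.5221, 0.0371, 0.166]
ee_rot: [0.648, 0.761, 0.003, 0.012]
contact_force: [-0.4, 0.0, -0.2]
width: 0.0855
shift cm [ 7.25 -5.81  8.38] turn [ 1.09  0.82 -0.36] j6 -0.22 t 29.0
```

```bash
python3 -m pendant '[4,-4,1,1,0.8,-0.4,0, 3,-1.8,3,0,0,0,0, 0,0,3,0,0,0,0, 0,0,0,0,0,0,0]'; python3 -c "
from h import *
togo([.455,.0985,.02],99.5)"
```

```text
time: 29.4
tool_pos: [0.4606, 0.0923, 0.0957]
ee_rot: [0.648, 0.761, 0.002, 0.003]
contact_force: [-1.3, -0.6, 0.5]
width: 0.0854
shift cm [ 0.71 -0.51  7.57] turn [ 0.41  0.09 -0.35] j6 -0.12 t 29.4
```

```bash
python3 -m pendant '[0.7,-0.5,2.5,0.4,0,-0.3,0, 0,0,2,0,0,0,0, 0,0,1.3,0,0,0,0, 0,0,0,0,0,0,0]'; python3 -c "
from h import *
togo([.4555,.0985,.020],99.5)"
```

```text
time: 29.8
tool_pos: [0.4595, 0.097, 0.0404]
ee_rot: [0.647, 0.762, 0.001, 0.003]
contact_force: [-0.8, -0.2, 0.2]
width: 0.085
shift cm [ 0.22 -0.38  2.04] turn [ 0.33  0.16 -0.15] j6 -0.11 t 29.8
```

```bash
python3 -m pendant '[0.2,-0.4,1.8,0.3,0,0,0, 0,0,0.2,0,0,0,0, 0,0,0,0,0,0,0.5, 0,0,0,0,0,0,0.5, 0,0,0,0,0,0,0.5, 0,0,0,0,0,0,0.5]' 70; python3 -c "
from h import *
st()"; python3 -m pendant '[0,0,-1,0,0,0,0.5, 0,0,-4,0,0,0,0.5, 0,0,-4,0,0,0,0.5, 0,0,-4,0,0,0,0.5,0,0,-2,0,0,-8.5,0.5, 0,0,0,0,0,-8.5,0.5, 0,0,0,0,0,-8.5,0.5, 0,0,0,0,0,-8.5,0.5, 0,0,0,0,0,-8.5,0.5,0,0,0,0,0,-8.5,0.5,0,0,0,0,0,-8.5,0.5,0,0,0,0,0,-8.5,0.5]'; python3 -c "
from h import *
st();togo([.55,-.33,.14],-6.3)"
```

```text
time: 30.4
tool_pos: [0.4616, 0.097, 0.0271]
ee_rot: [0.648, 0.762, 0.002, 0.004]
contact_force: [-0.1, -0.1, -2.4]
width: 0.0567
30.4 [0.4616 0.097  0.0271] [[-0.16, 0.987, 0.01], [0.987, 0.16, -0.002], [-0.004, 0.009, -1.0]] [-0.1 -0.1 -2.4] 0.05669646150261167 [ 0.05  0.41 -0.59  0.55 -0.   -0.11]
time: 31.6
tool_pos: [0.459, 0.0973, 0.194]
ee_rot: [0.103, 0.995, -0.0, 0.008]
contact_force: [0.8, -0.2, -2.4]
width: 0.0566
31.6 [0.459  0.0973 0.194 ] [[-0.979, 0.205, 0.016], [0.205, 0.979, -0.002], [-0.016, 0.001, -1.0]] [ 0.8 -0.2 -2.4] 0.05659852154664227 [ 0.06  0.2  -0.38  0.98 -0.   -1.31]
shift cm [-17.57 -39.97   5.63] turn [ 0.01  0.9  -5.52] j6 -1.31 t 31.6
```

```bash
python3 -m pendant '[-1.7,-4.6,0,0,0.9,-5.5,0.5, -2.2,-4.4,0,0,0,0,0.5, -2.2,-4.4,0,0,0,0,0.5, -2.2,-4.4,0,0,0,0,0.5, -2.2,-4.4,0,0,0,0,0.5, -2.2,-4.4,0,0,0,0,0.5, -2.2,-4.4,0,0,0,0,0.5, -1.5,-4.4,0,0,0,0,0.5, 0,-3,0,0,0,0,0.5, 0,0,0,0,0,0,0.5]'; python3 -c "
from h import *
togo([.5525,-.326,.11],-6.3)"
```

```text
time: 32.6
tool_pos: [0.5814, -0.3124, 0.2016]
ee_rot: [0.046, 0.999, 0.0, 0.002]
contact_force: [0.2, -0.2, -1.5]
width: 0.0567
shift cm [ 2.79 -1.63  9.14] turn [0.01 0.24 1.03] j6 -2.08 t 32.6
```

```bash
python3 -m pendant '[2.7,-1.6,2,0,0,1,0.5, 0,0,4,0,0,0,0.5, 0,0,2,0,0,0,0.5, 0,0,0,0,0,0,0.5]'; python3 -c "
from h import *
togo([.5525,-.326,.075],-6.3)"
```

```text
time: 33.0
tool_pos: [0.5523, -0.3264, 0.1225]
ee_rot: [0.056, 0.998, -0.0, 0.003]
contact_force: [0.1, 0.4, -2.4]
width: 0.0565
shift cm [0.01 0.05 4.75] turn [-0.02  0.36 -0.11] j6 -2.11 t 33.0
```

```bash
python3 -m pendant '[0,0,2.5,0,0.3,0,0.5, 0,0,2,0,0,0,0.5, 0,0,0.6,0,0,0,0.5, 0,0,0.3,0,0,0,0.5, 0,0,0.2,0,0,0,0.5]'; python3 -c "
from h import *
st();togo([.5525,-.326,.061],-6.3)"
```

```text
time: 33.5
tool_pos: [0.5555, -0.3256, 0.0726]
ee_rot: [0.055, 0.999, -0.002, 0.003]
contact_force: [-0.6, 0.3, -3.3]
width: 0.0561
33.5 [ 0.5555 -0.3256  0.0726] [[-0.994, 0.109, 0.006], [0.109, 0.994, -0.003], [-0.006, -0.003, -1.0]] [-0.6  0.3 -3.3] 0.05605749215399842 [-0.64  0.63 -0.05  0.89  0.   -2.11]
shift cm [ 0.3  -0.07  1.16] turn [-0.16  0.36  0.04] j6 -2.11 t 33.5
```

```bash
python3 -m pendant '[0.3,0,0.4,0,0.3,0,0.5, 0,0,0.3,0,0,0,0.5, 0,0,0.2,0,0,0,0.5, 0,0,0.2,0,0,0,0.5]'; python3 -c "
from h import *
st()"
```

```text
time: 33.9
tool_pos: [0.5538, -0.3262, 0.0639]
ee_rot: [0.054, 0.999, -0.003, 0.002]
contact_force: [-0.2, -0.9, -2.3]
width: 0.0568
33.9 [ 0.5538 -0.3262  0.0639] [[-0.994, 0.109, 0.004], [0.109, 0.994, -0.005], [-0.004, -0.005, -1.0]] [-0.2 -0.9 -2.3] 0.05678333002611427 [-0.64  0.63 -0.06  0.87 -0.   -2.11]
```

```bash
python3 -m pendant '[0.15,0,0.2,0,0,0,0.5, 0,0,0.15,0,0,0,0.5, 0,0,0.15,0,0,0,0.5]'; python3 -c "
from h import *
st()"
```

```text
time: 34.2
tool_pos: [0.5525, -0.3272, 0.0597]
ee_rot: [0.055, 0.998, -0.004, 0.002]
contact_force: [-2.9, 0.1, 12.4]
width: 0.0564
34.2 [ 0.5525 -0.3272  0.0597] [[-0.994, 0.109, 0.005], [0.109, 0.994, -0.008], [-0.005, -0.007, -1.0]] [-2.9  0.1 12.4] 0.05642820078677694 [-0.65  0.64 -0.07  0.86 -0.   -2.11]
```

Contact came at the expected height (0.0597 against 0.060), so the two guards below are fully nested. I'll release and go for guard A.

```bash
python3 -m pendant '[0,0,0,0,0,0,0.15, 0,0,0,0,0,0,0.15, 0,0,0,0,0,0,0.15, 0,0,-3,0,0,0,0.15, 0,0,-4.5,0,0,0,0, 0,0,-3,0,0,0,0, 0,4.8,0,0,0,0,0, 0,4.8,0,0,0,0,0, 0,4.8,0,0,0,0,0, 0,4.8,0,0,0,0,0,0,4.8,0,0,0,0,0, 0,4.8,0,0,0,0,0]'; python3 -m pendant '[0,0,0,0,0,8.5,0, 0,0,0,0,0,8.5,0, 0,0,0,0,0,8.5,0, 0,0,0,0,0,8.5,0, 0,0,0,0,0,8.5,0, 0,0,0,0,0,8.5,0, 0,0,0,0,0,8.5,0, 0,0,0,0,0,8.5,0, 0,0,0,0,0,8.5,0, 0,0,0,0,0,8.5,0]';  python3 -c "
from h import *
st();togo([.673,.086,.1],88)
im=eyes.camera('top')[:,:,::-1]; cv2.imwrite('pics/r11.png',im);im=im.astype(int); sat=im.max(2)-im.min(2)
m=((sat<35)&(im.min(2)>115)).astype(np.uint8)
n,l,s,c=cv2.connectedComponentsWithStats(m)
for i in range(1,n):
  if s[i,4]>150 and s[i,4]<1000: print(s[i],c[i].round(1),px2w('top',c[i],.02).round(3))"
```

```text
time: 35.4
tool_pos: [0.5864, -0.0372, 0.1679]
ee_rot: [0.06, 0.998, -0.004, 0.006]
contact_force: [0.6, 0.3, 0.3]
width: 0.0852
time: 36.4
tool_pos: [0.587, -0.027, 0.1686]
ee_rot: [0.724, 0.69, 0.002, 0.007]
contact_force: [-0.1, 0.2, -0.7]
width: 0.0856
36.4 [ 0.587  -0.027   0.1686] [[0.047, 0.999, 0.012], [0.999, -0.047, -0.006], [-0.005, 0.013, -1.0]] [-0.1  0.2 -0.7] 0.08563258099578137 [-0.17  0.44 -0.1   1.02 -0.   -0.12]
shift cm [11.73  7.97  6.9 ] turn [ 0.73  0.32 -0.7 ] j6 -0.12 t 36.4
[485 123  54  33 497] [510.6 141.8] [[ 0.757 -0.685  0.02 ]]
[383 128  26  33 614] [394.5 143.5] [[ 0.752 -0.338  0.02 ]]
[195 132  24  25 466] [206.3 143.8] [[0.755 0.208 0.02 ]]
[523 154  37  50 625] [541.  179.1] [[ 0.644 -0.766  0.02 ]]
[237 161  19  23 340] [245.  170.8] [[0.673 0.095 0.02 ]]
[ 61 175  14  32 164] [ 69.4 187.7] [[0.629 0.605 0.02 ]]
[ 78 177  48  17 583] [105.7 183.8] [[0.639 0.498 0.02 ]]
[138 199  23  17 330] [149.8 206.5] [[0.571 0.366 0.02 ]]
[384 199  26  67 915] [395.9 223.8] [[ 0.516 -0.329  0.02 ]]
[165 206  31   8 233] [179.9 209.4] [[0.562 0.279 0.02 ]]
[184 285  34  13 235] [199.2 290.1] [[0.336 0.22  0.02 ]]
```

```bash
python3 -m pendant '[4,3,0,0.7,0.3,-0.7,0, 4,3,0,0,0,0,0, 4,2,3,0,0,0,0, 0,0,2,0,0,0,0, 0,0,0,0,0,0,0]';  python3 -c "
from h import *
togo([.673,.086,.024],88)"
```

```text
time: 36.95
tool_pos: [0.673, 0.0899, 0.1194]
ee_rot: [0.718, 0.696, 0.0, 0.0]
contact_force: [-0.8, -0.6, 0.5]
width: 0.0856
shift cm [-0.4   0.01  9.54] turn [ 0.03 -0.02  0.15] j6 0.06 t 36.95
```

```bash
python3 -m pendant '[-0.4,0,3,0,0,0,0, 0,0,3,0,0,0,0, 0,0,1.5,0,0,0,0, 0,0,0.5,0,0,0,0, 0,0,0,0,0,0,0]';  python3 -c "
from h import *
togo([.673,.086,.022],88)"
```

```text
time: 37.45
tool_pos: [0.6744, 0.0843, 0.0419]
ee_rot: [0.715, 0.699, 0.002, 0.001]
contact_force: [-0.8, -0.2, 0.5]
width: 0.0854
shift cm [ 0.16 -0.15  1.99] turn [ 0.26 -0.05  0.64] j6 0.04 t 37.45
```

```bash
python3 -m pendant '[0.1,-0.2,1.9,0.3,0,0.6,0, 0,-0.1,0.2,0,0,0,0, 0,0,0,0,0,0,0.5, 0,0,0,0,0,0,0.5, 0,0,0,0,0,0,0.5, 0,0,0,0,0,0,0.5]' 70; python3 -c "
from h import *
st()"; python3 -m pendant '[0,0,-1,0,0,0,0.5, 0,0,-4,0,0,0,0.5, 0,0,-4,0,0,0,0.5, 0,-2,-4,0,0,0,0.5,0,-2,-3,0,0,-8.5,0.5, 0,0,0,0,0,-8.5,0.5, 0,0,0,0,0,-8.5,0.5, 0,0,0,0,0,-8.5,0.5, 0,0,0,0,0,-8.5,0.5,0,0,0,0,0,-8.5,0.5,0,0,0,0,0,-8.5,0.5,0,0,0,0,0,-8.5,0.5]'; python3 -c "
from h import *
st();togo([.5525,-.326,.14],-6.3)"
```

```text
time: 38.05
tool_pos: [0.6739, 0.0849, 0.0247]
ee_rot: [0.719, 0.695, 0.002, 0.001]
contact_force: [0.2, -0.3, -2.6]
width: 0.0571
38.05 [0.6739 0.0849 0.0247] [[0.034, 0.999, 0.005], [0.999, -0.034, 0.001], [0.001, 0.005, -1.0]] [ 0.2 -0.3 -2.6] 0.05711509794929779 [0.02 0.74 0.02 0.85 0.   0.05]
time: 39.25
tool_pos: [0.631, 0.0868, 0.2002]
ee_rot: [0.199, 0.98, 0.002, 0.004]
contact_force: [0.4, 0.7, -1.5]
width: 0.0568
39.25 [0.631  0.0868 0.2002] [[-0.921, 0.39, 0.009], [0.39, 0.921, 0.002], [-0.008, 0.005, -1.0]] [ 0.4  0.7 -1.5] 0.0568433984361853 [ 0.02  0.51  0.11  1.15  0.   -1.15]
shift cm [ -8.84 -41.1    5.87] turn [  0.23   0.5  -16.68] j6 -1.15 t 39.25
```

```bash
python3 -m pendant '[0,0,0,0.2,0.5,-8.5,0.5, 0,0,0,0,0,-8.2,0.5, 0.4,-4.8,0,0,0,0,0.5, 0.4,-4.8,0,0,0,0,0.5, 0.4,-4.8,0,0,0,0,0.5, 0.4,-4.8,0,0,0,0,0.5, 0.4,-4.8,0,0,0,0,0.5, 0.4,-4.8,0,0,0,0,0.5, 0.4,-4.8,0,0,0,0,0.5, 0.4,-4.8,0,0,0,0,0.5,0,-1,0,0,0,0,0.5]'; python3 -c "
from h import *
togo([.5525,-.329,.12],-6.3)"
```

```text
time: 40.35
tool_pos: [0.56, -0.3134, 0.2076]
ee_rot: [0.044, 0.999, 0.0, 0.004]
contact_force: [-0.4, 1.3, -2.3]
width: 0.0566
shift cm [ 0.68 -1.63  8.75] turn [0.03 0.43 1.26] j6 -2.11 t 40.35
```

```bash
python3 -m pendant '[0.7,-1.6,2,0,0.4,1.2,0.5, 0,0,4,0,0,0,0.5, 0,0,2,0,0,0,0.5, 0,0,0,0,0,0,0.5]'; python3 -c "
from h import *
togo([.5525,-.329,.08],-6.3)"
```

```text
time: 40.75
tool_pos: [0.5517, -0.3327, 0.1287]
ee_rot: [0.057, 0.998, -0.001, 0.002]
contact_force: [-0.2, 0.6, -2.0]
width: 0.057
shift cm [-0.01  0.38  4.87] turn [-0.09  0.26 -0.25] j6 -2.11 t 40.75
```

```bash
python3 -m pendant '[0,0.3,2.5,0,0.3,-0.2,0.5, 0,0,2,0,0,0,0.5, 0,0,0.5,0,0,0,0.5, 0,0,0.3,0,0,0,0.5, 0.1,0,0.2,0,0,0,0.5]'; python3 -c "
from h import *
st();togo([.5525,-.329,.065],-6.3)"
```

```text
time: 41.25
tool_pos: [0.5547, -0.3296, 0.0796]
ee_rot: [0.054, 0.999, -0.002, 0.003]
contact_force: [0.8, -0.5, -2.3]
width: 0.0568
41.25 [ 0.5547 -0.3296  0.0796] [[-0.994, 0.108, 0.005], [0.108, 0.994, -0.005], [-0.005, -0.004, -1.0]] [ 0.8 -0.5 -2.3] 0.05684622378314142 [-0.65  0.62 -0.04  0.9  -0.   -2.11]
shift cm [0.23 0.04 1.46] turn [-0.26  0.3   0.09] j6 -2.11 t 41.25
```

```bash
python3 -m pendant '[0.2,0,0.5,-0.2,0.3,0,0.5, 0,0,0.3,0,0,0,0.5, 0.1,0,0.25,0,0,0,0.5, 0,0,0.2,0,0,0,0.5, 0,0,0.2,0,0,0,0.5]'; python3 -c "
from h import *
st()"
```

```text
time: 41.75
tool_pos: [0.553, -0.3304, 0.0673]
ee_rot: [0.054, 0.999, -0.002, 0.002]
contact_force: [-0.5, -0.7, 4.7]
width: 0.057
41.75 [ 0.553  -0.3304  0.0673] [[-0.994, 0.108, 0.003], [0.108, 0.994, -0.003], [-0.003, -0.003, -1.0]] [-0.5 -0.7  4.7] 0.056958719075971914 [-0.65  0.63 -0.05  0.88 -0.   -2.11]
```

```bash
python3 -m pendant '[0,0,0.2,0,0,0,0.5, 0,0,0.2,0,0,0,0.5]'; python3 -c "
from h import *
st()"
```

```text
time: 41.95
tool_pos: [0.5525, -0.332, 0.0654]
ee_rot: [0.055, 0.999, -0.003, 0.001]
contact_force: [-8.5, 2.3, 17.7]
width: 0.0571
41.95 [ 0.5525 -0.332   0.0654] [[-0.994, 0.109, 0.003], [0.109, 0.994, -0.007], [-0.003, -0.007, -1.0]] [-8.5  2.3 17.7] 0.057126922768627214 [-0.65  0.64 -0.06  0.87 -0.   -2.11]
```

```bash
python3 -m pendant '[0,0,0,0,0,0,0.15, 0,0,0,0,0,0,0.15, 0,0,0,0,0,0,0.15, 0,0,-3,0,0,0,0.15, 0,0,-4.5,0,0,0,0, 0,0,-3,0,0,0,0, 0,4.8,0,0,0,0,0, 0,4.8,0,0,0,0,0, 0,4.8,0,0,0,0,0, 0,4.8,0,0,0,0,0,0,4.8,0,0,0,0,0, 0,4.8,0,0,0,0,0]'; python3 -m pendant '[0,4.5,0,0,0,0,0, 0,4.5,0,0,0,0,0, 0,4.5,0,0,0,0,0, 0,0,0,0,0,0,0]'; python3 -c "
from h import *
st()
ims=[]
for n in('top','scene'):
  im=eyes.camera(n)[:,:,::-1]
  u,v=w2px(n,[.54,-.33,.04])[0].astype(int); ims.append(cv2.resize(im[v-30:v+30,u-30:u+30],(400,400),interpolation=3))
  if n=='top': full=cv2.resize(im[60:340],(400,200),interpolation=cv2.INTER_AREA)
  else: f2=cv2.resize(im[60:340],(400,200),interpolation=cv2.INTER_AREA)
cv2.imwrite('pics/fin.png',np.vstack([np.hstack(ims),np.hstack([full,f2])]))
# predicted outline of 4th guard in the composite's top panes
c=np.array([.55,-.33,0]);ex=np.array([-.994,.11,0]);ey=np.array([-.11,-.994,0])
for n in('top','scene'):
  o=w2px(n,[.54,-.33,.04])[0].astype(int)-30
  P=[c+sx*.03*ex+sy*.0355*ey+[0,0,z] for z,sy in((.0438,-1),(.0792,0),(.0438,1)) for sx in(-1,1)]
  print(n,((w2px(n,P)-o)*400/60).round().astype(int).tolist())"
```

```text
time: 43.15
tool_pos: [0.5871, -0.0423, 0.173]
ee_rot: [0.06, 0.998, -0.004, 0.005]
contact_force: [0.5, -0.2, -0.2]
width: 0.0856
time: 43.55
tool_pos: [0.6035, 0.1037, 0.1724]
ee_rot: [0.057, 0.998, -0.003, 0.006]
contact_force: [-0.1, -0.2, 0.3]
width: 0.0857
43.55 [0.6035 0.1037 0.1724] [[-0.994, 0.113, 0.012], [0.113, 0.994, -0.007], [-0.012, -0.005, -1.0]] [-0.1 -0.2  0.3] 0.08567605997237351 [ 0.05  0.48 -0.02  1.06 -0.01 -1.4 ]
top [[123, 98], [114, 238], [227, 88], [219, 232], [291, 115], [283, 256]]
scene [[214, 306], [303, 197], [122, 218], [214, 110], [72, 232], [163, 126]]
```

View pics/fin.png

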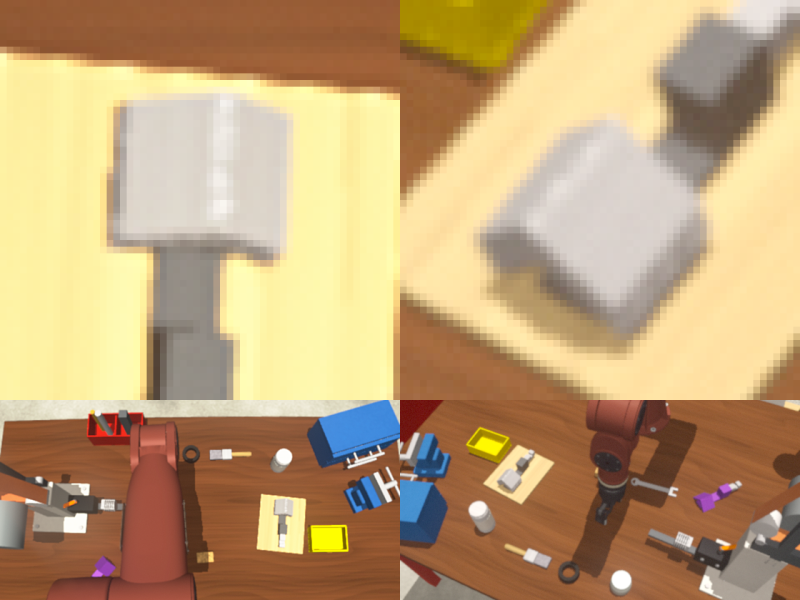

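```bash
python3 -c "
from plant import order
print(order.hand_in())"
```

```text
the job is handed in; nothing more can be done
None
```

The job is handed in. I pulled the collar back, drew the carrier out and stood it on the board, ridge up and lengthwise on the board's long side. All four guards found on the bench are nested on it. Hand-in gave no verdict.

- **Final picture:** the top guard's outline matched the predicted fourth-nested outline within about 2 mm in the top camera. In the scene camera one lower corner was 29 enlarged pixels (about 4 camera pixels) off. I put that down to the lower guards' edges showing there and did not check it further. No guard was left on the bench, the other things looked undisturbed, and the robot was well clear.
- **Nesting heights by feel:** the third and fourth guards made contact at 59.7 and 65.4 mm tool height, against about 60 and 65 mm expected. The first touched about 1 mm high.
- **What went wrong on the way:** the second guard touched about 8 mm too high because my low grip had also caught the first guard. I set both down together and opened. The third guard's contact height then showed both were fully nested. I gripped the last two guards higher.
- **Knocked guard:** one guard was knocked aside during the run, so I re-measured it before picking it up.

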